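# Assemble a single-cup drip brewer on the scale

### The arm

A 7-joint arm with a two-finger parallel gripper is mounted at the origin on the work surface. World frame = base frame: x ahead of the robot, y to its left, z up, the work surface at z = 0. Lengths are in mm, angles in rad, forces in N, time in s.
With the tool pointing down it reaches from about 425 to 825 mm from the base axis. Payload 3.6 kg.
Tool frame: the origin (TCP) lies midway between the tips of the shut fingers; the grasp point (between the pads) lies 19 mm behind it; z points along the fingers, y is the direction in which the jaws open and shut (so a half turn about z gives the same grasp; the last joint's range is limited). The gripper opens to 93 mm and grips with 3 to 60 N. Pads are 15 mm wide; open, the fingers measure 128 mm over their backs; the gripper's body (75 mm by 188 mm) begins 65 mm behind the grasp point.
Start: joints at [-1.298, 0.615, -0.013, 1.423, 0.008, 1.103, -0.04], TCP at [191.309, 621.178, 218.64] pointing down, gripper open.
Joint ranges: [-3.12, 3.12], [-0.3, 2.06], [-1.34, 1.32], [0.26, 2.42], [-1.36, 4.5], [0.01, 1.98], [-2.84, 2.84]. Speed limits (rad/s): [2.79, 2.79, 3.14, 3.14, 3.14, 3.14, 3.14].

### API

Orientations are given as a rotation vector (axis times angle).
In Python, from plant import r, viewer gives the robot as it stands.
- The arm moves only by the tool servo_tool, never from a script. Its argument "increments" is one flat list of numbers, 7 for each row, row after row: the shift along the tool's x, y, z in cm, then the turn, a rotation vector about the tool's x, y, z in rad, then the closure, from 0 (fully open) to 1 (shut). A call has 1 to 8 rows; each row shifts and turns the pose as measured when the row begins, along the tool's axes as they then stand; what a row does not reach is not made up. A row lasts 1/10 s, in which the tool goes at most 50 mm and 8.59 degrees, less where a joint would pass 70% of its speed; a pose out of reach is approached as far as the arm can. A call with a gripper value outside its range is refused whole. The fingers move at their own pace and stop on an object; "squeeze" is the grip in N (left out, the last holds). Time passes only in rows, so rows that do not move let the fingers close. It gives the time, the measured TCP pose, the force and the opening at its end, in the units of the state.
- r.get_obs(): the state, without advancing time (a new reading comes with each control period).
- viewer.read_camera(name): name is "side" or "top" or "wrist"; returns a dict with "frame" (420x560x3 uint8, blue, green, red), "fx", "fy", "cx", "cy" (pixels), "origin" and "orientation" of the camera in the world; the wrist camera has in their place "hand_eye" (4x4, takes a point from camera to tool coordinates, whose origin is the TCP and whose axes are the flange's). Camera axes: x right, y up, looking along -z (the intrinsics and any distortion apply to the point x, -y, -z); pixel columns grow to the right and rows downward; lengths in mm; the calibration is good to about 2 mm. A picture is of the moment at which its call begins: read the wrist's pose just before it. There is no depth.
- r.sign_off(): hands the job in, once; it reports no verdict.
The state is a dict: "clock": time; "joint_positions": joint angles; "joint_velocities": joint speeds; "effort": joint torques, N m; "position": TCP position; "tool_rot": TCP orientation; "ft_force": force on the tool from outside, world axes, zero at the start; "ft_torque": the same for the moment, N m; "opening": finger opening in mm.
Only numpy, scipy, OpenCV 4.12 (cv2) and the standard library are available. Lean on these libraries where they do the work, as an engineer would, in place of code of your own. Each camera call takes 0.05 s, during which the arm holds its last target.

### The job

Put the little drip brewer together on the scale, in this order: stand the white cup without a handle in the middle of the weighing plate, set the steel filter on the cup, stand the press in the filter with its stem up, and close it with the domed lid. Seat each part fully and let go of it before fetching the next; set them down, do not drop them. Leave the milk jug, the tamper and the mug with the handle where they stand.

Things in the scene. Friction and masses are not known exactly. Their poses are not given: they have to be found in the camera images.
- scale: Flat black coffee scale, 24 mm high, fixed to the worktop. Its square steel weighing plate (98 x 99 mm, top at 24 mm) is centred over the origin, which lies at worktop level; the black body (135 x 105 mm) reaches 85 mm to -x of the origin, where a strip with a blank display is, and 50 mm to +x. z is up.
- cup: White ceramic straight-sided open cup without handle, 64 mm outside diameter, 70 mm high, 4 mm wall (mouth 56 mm wide), 175 to 350 g. Loose, stands upright. Origin: centre of its underside; z up.
- filter: Loose steel drip filter, upright, 84-168 g. Foot 48 mm across, 6 mm high, drops into the cup's mouth; thin round brim 86 mm across (height 6 to 9 mm) rests on the cup's rim; open round chamber above, 62 mm outside, 56 mm inside, floor at 9 mm, rim at 39 mm. Origin: centre of the foot's underside; z up. Seated, its origin is 64 mm above the cup's.
- press: Loose press, upright, 56-112 g: flat steel disc 48 mm across, 4 mm thick, with an 8 mm stem in its middle carrying a black cylindrical grip, 14 mm across, from 40 to 62 mm height. Origin: centre of the disc's underside; z up. Seated on the chamber's floor, its origin is 9 mm above the filter's and the grip stands out above the rim.
- lid: Loose domed steel lid, upright, 77-154 g. Ring lip below, 50 mm outside, 5 mm deep, drops into the filter's chamber; dome 61 mm across at its seat (height 5 mm), narrowing to 38 mm at its top (46 mm), hollow so the press's grip fits inside; black knob 16 mm across from 46 to 64 mm. Origin: centre of the lip's underside; z up. Seated, its origin is 34 mm above the filter's.
- jug: Bystander: dark steel milk jug, 86 mm diameter, 90 mm high, with a handle reaching 72 mm to its +y. Origin: centre of its underside. To be left alone.
- tamper: Bystander: dark steel tamper standing on its 58 mm base, 85 mm high. Origin: centre of its underside. To be left alone.
- mug: Bystander: low white mug with a handle (at its +y), 66 mm diameter, 50 mm high. Origin: centre of its underside. To be left alone.
There are look-alikes about, which are no part of the job. Leave any pink or purple look-alike of the lid alone. What is shaped like the cup but red is not meant.

How it is judged:
By the outcome, as a careful person would: the job done as asked, in the order asked, and still so for the second after the job is handed in, with the robot touching nothing.
It also fails if it takes over 128 s, if anything falls off the work surface, if the arm or the gripper's body presses on something with over 40 N, if the wrist force passes 120 N, or if a joint passes its speed limit or range.

## Working session

There is one attempt and no reset: what is moved stays moved. The work goes in short steps, Python scripts to look and compute and a tool call to move; the robot and the scene stay as the last step left them, time stands still between calls to the robot, and variables do not carry over. Pictures are saved under pics/ and viewed, and the job is handed in when it is done.

Besides the shell and the picture viewer there is one more tool, called after "Emit:" by a JSON object that holds its "api" and its "payload", one argument or row to a line. servo_tool: Moves the arm, as the interface text tells. Its arguments: {"type":"object","properties":{"increments":{"type":"array"},"squeeze":{"type":"number"}},"required":["increments"]}

```bash
ls; mkdir -p pics; python3 - <<'E'
from plant import r, viewer
import cv2
o=r.get_obs()
for k,v in o.items(): print(k,v)
for n in ["side","top","wrist"]:
    c=viewer.read_camera(n)
    cv2.imwrite(f"pics/{n}0.png",c["frame"])
    print(n,{k:v for k,v in c.items() if k!="frame"})
E
```

```text
pics
clock 0.0
joint_positions [-1.29850034  0.6159451  -0.01259297  1.4248695   0.00810915  1.10339939
 -0.04038657]
joint_velocities [-0.00063724  0.00028672  0.00126851 -0.00106298 -0.00023846  0.00218489
 -0.00118484]
effort [ 2.09557988e-04 -4.58938980e+01  2.08917791e-01 -1.65740383e+01
 -6.11474225e-02  2.03356182e-02  2.22504100e-04]
position [191.11588522 620.44927384 217.47418943]
tool_rot [-0.46745437 -3.10628969  0.00400565]
ft_force [-0.31329968 -0.090939   -0.20753728]
ft_torque [ 0.00992566  0.03889874 -0.03008353]
opening 92.98417315075328
side {'fx': 437.43079493816657, 'fy': 437.43079493816657, 'cx': 281.40356178752717, 'cy': 214.58609971348105, 'origin': array([  44.20121931, -715.21957047,  813.08423881]), 'orientation': array([ 0.81926182, -0.27947295, -0.57789442])}
top {'fx': 495.6106943652719, 'fy': 495.6106943652719, 'cx': 271.73033495330634, 'cy': 208.53453346438621, 'origin': array([ 358.05660857,    1.84211975, 1160.06416701]), 'orientation': array([ 0.12740308, -0.14121135, -1.58924952])}
wrist {'fx': 353.5376276107052, 'fy': 353.5376276107052, 'cx': 277.64890633603966, 'cy': 213.57951496632458, 'hand_eye': array([[-2.92190809e-04,  9.66457531e-01,  2.56826314e-01,
         7.09828378e+01],
       [ 9.99999618e-01,  4.93866672e-04, -7.20761296e-04,
        -5.44118606e-01],
       [-8.23423139e-04,  2.56826005e-01, -9.66457306e-01,
        -1.65877967e+02],
       [ 0.00000000e+00,  0.00000000e+00,  0.00000000e+00,
         1.00000000e+00]])}
```

View pics/top0.png

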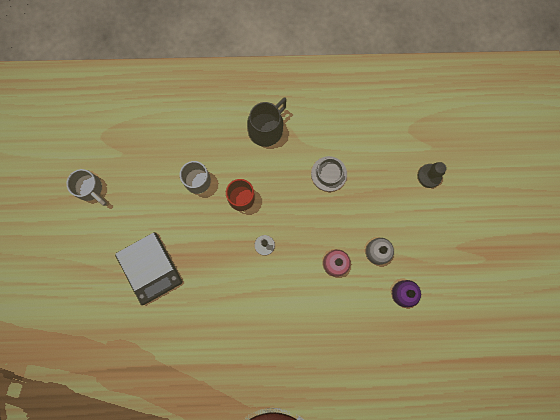

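View pics/side0.png

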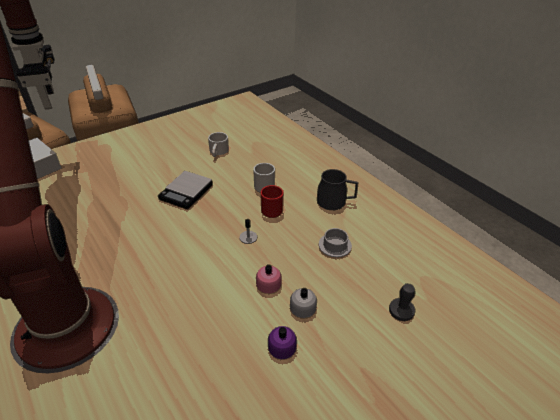

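View pics/wrist0.png

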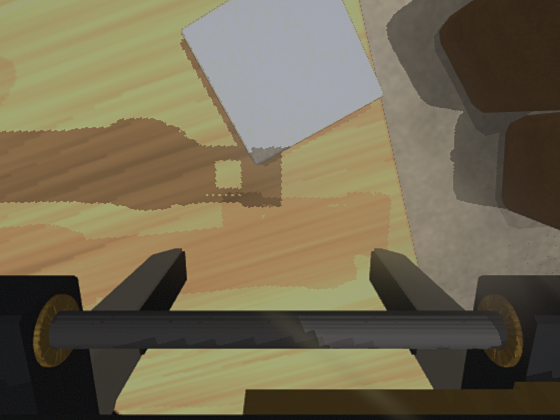

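```bash
cat > h.py <<'E'
import numpy as np, cv2
from scipy.spatial.transform import Rotation as R
def campose(c,obs=None):
    if "hand_eye" in c:
        T=c["hand_eye"]; Rt=R.from_rotvec(obs["tool_rot"]).as_matrix()
        return Rt@T[:3,3]+obs["position"], Rt@T[:3,:3]
    return np.array(c["origin"]), R.from_rotvec(c["orientation"]).as_matrix()
def ray(c,u,v,z,obs=None):
    o,M=campose(c,obs)
    d=M@np.array([(u-c["cx"])/c["fx"],-(v-c["cy"])/c["fy"],-1.0])
    return o+d*(z-o[2])/d[2]
def proj(c,P,obs=None):
    o,M=campose(c,obs)
    p=(np.atleast_2d(P)-o)@M
    return np.c_[c["cx"]+c["fx"]*p[:,0]/-p[:,2], c["cy"]+c["fy"]*p[:,1]/p[:,2]]
def crop(f,u0,v0,u1,v1,k,name):
    cv2.imwrite(name,cv2.resize(f[v0:v1,u0:u1],None,fx=k,fy=k,interpolation=cv2.INTER_CUBIC))
E
python3 - <<'E'
from plant import r, viewer
import pickle
from h import *
c=viewer.read_camera("top"); s=viewer.read_camera("side")
pickle.dump((c,s),open("cs.pkl","wb"))
f=c["frame"]
print([k for k in c if k not in("frame",)], proj(c,[[0,0,0],[191,621,0]]))
for n,u,v,z in [("scale",144,260,24),("cup",196,178,70),("filter",330,173,39),("press",264,245,4),("lid",380,250,5),("pressgrip",266,243,62)]:
    p=ray(c,u,v,z); print(n,p.round(1),np.hypot(*p[:2]).round())
crop(f,100,225,200,310,7,"pics/t_scale.png")
crop(f,165,150,285,265,5,"pics/t_cup.png")
crop(f,300,145,430,275,4,"pics/t_fl.png")
E
```

```text
['fx', 'fy', 'cx', 'cy', 'origin', 'orientation'] [[272.77692995 460.19874022]
 [ -6.85817976 376.23899116]]
scale [440.9 283.7  24. ] 524.0
cup [619.2 159.1  70. ] 639.0
filter [ 631.8 -147.7   39. ] 649.0
press [470.9   9.4   4. ] 471.0
lid [ 453.  -261.1    5. ] 523.0
pressgrip [469.6   4.5  62. ] 470.0
```

View pics/t_scale.png

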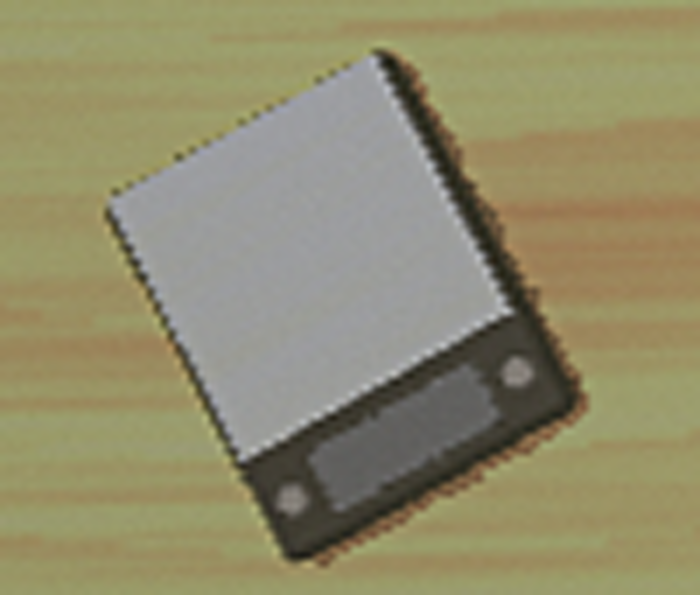

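View pics/t_cup.png

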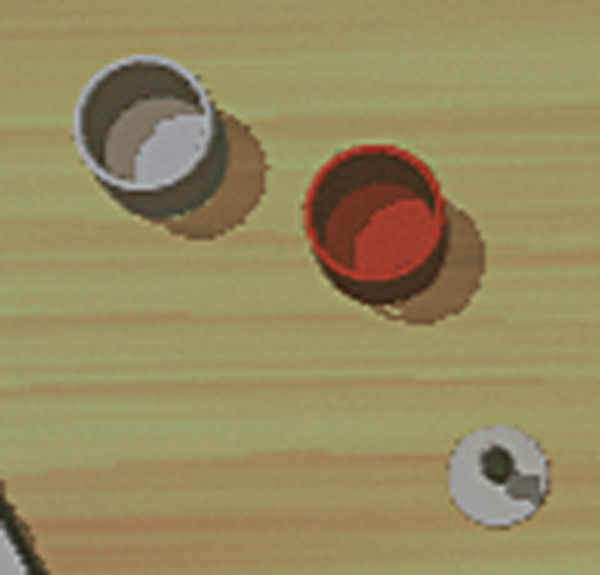

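View pics/t_fl.png

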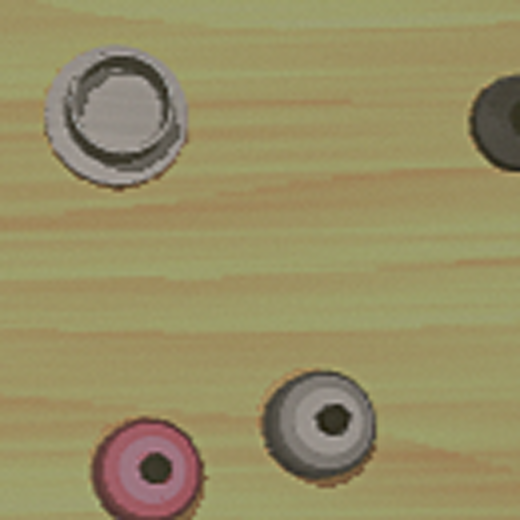

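```bash
python3 - <<'E'
import pickle
from h import *
c,s=pickle.load(open("cs.pkl","rb"))
def m(x,y,u0,v0,k): return u0+(x+.5)/k-.5, v0+(y+.5)/k-.5
cs=np.array([ray(c,*m(x,y,100,225,7),24) for x,y in [(110,205),(378,55),(515,312),(240,462)]])
print("corners",cs.round(1).tolist(),"centre",cs.mean(0).round(1))
print("sides",[np.linalg.norm(cs[i]-cs[i-1]).round(1) for i in range(4)])
e=cs[:2].mean(0)-cs[2:].mean(0); print("yaw x-axis",np.arctan2(e[1],e[0]))
for n,x,y,u0,v0,k,z in [("cup",144,123.5,165,150,5,70),("pressdisc",498.5,476,165,150,5,4),("pressgrip",497,460,165,150,5,62),("filterbrim",116.5,116,300,145,4,9),("filterrim",120,106,300,145,4,39),("lidknob",335,418,300,145,4,64),("pink",156,467,300,145,4,64)]:
    p=ray(c,*m(x,y,u0,v0,k),z); print(n,p.round(1))
f=s["frame"]
crop(f,140,120,360,260,3.5,"pics/s1.png")
crop(f,220,200,420,370,4,"pics/s2.png")
E
```

```text
corners [[456.4, 349.4, 24.0], [503.7, 262.9, 24.0], [418.6, 217.1, 24.0], [372.6, 305.1, 24.0]] centre [437.8 283.6  24. ]
sides [np.float64(94.8), np.float64(98.6), np.float64(96.7), np.float64(99.4)]
yaw x-axis 0.4904632909009795
cup [627.9 164.9  70. ]
pressdisc [471.4   8.7   4. ]
pressgrip [472.8   8.9  62. ]
filterbrim [ 637.7 -148.7    9. ]
filterrim [ 636.3 -147.    39. ]
lidknob [ 449.9 -255.3   64. ]
pink [ 425.2 -154.8   64. ]
```

View pics/s1.png

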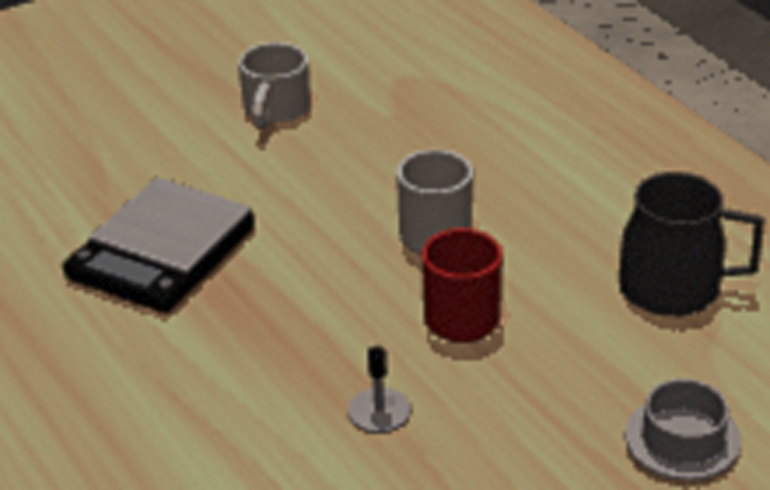

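View pics/s2.png

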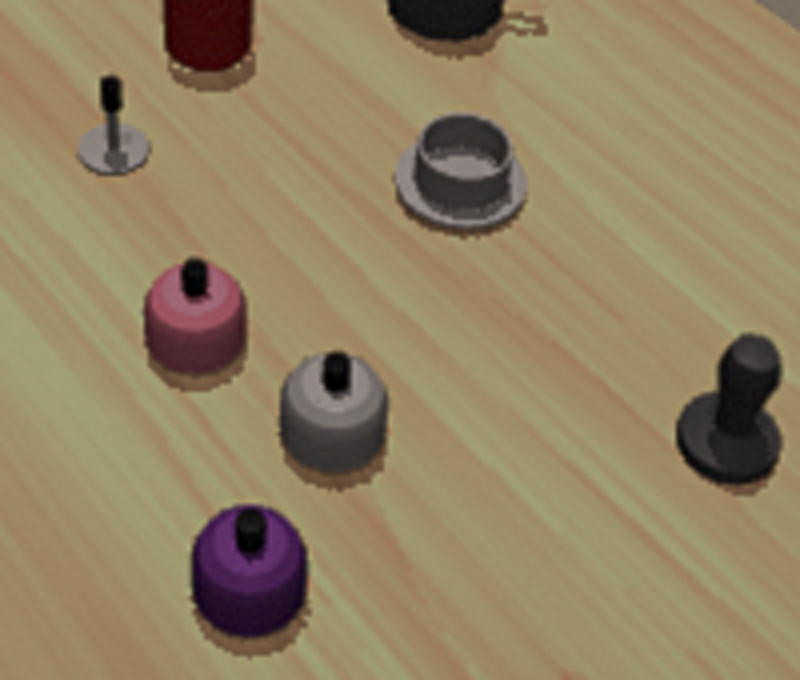

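```bash
python3 - <<'E'
import pickle
from h import *
c,s=pickle.load(open("cs.pkl","rb"))
def m(x,y,u0,v0,k): return u0+(x+.5)/k-.5, v0+(y+.5)/k-.5
a=(140,120,3.5); b=(220,200,4)
for n,x,y,q,z in [("cup",435.5,172,a,70),("disc",380,410,a,4),("grip",377,349,a,62),("brim",461,182,b,9),("rim",465,138,b,39),("knob",337,358,b,64)]:
    print(n, ray(s,*m(x,y,*q),z).round(1))
cs=np.array([ray(s,*m(x,y,*a),24) for x,y in [(157,178),(252,211),(184,271),(91,238)]])
print(cs.round(1),cs.mean(0))
E
```

```text
cup [627.2 163.   70. ]
disc [470.2   6.7   4. ]
grip [472.4  10.6  62. ]
brim [ 635.3 -152.     9. ]
rim [ 641.5 -144.4   39. ]
knob [ 450.2 -254.4   64. ]
[[456.1 348.4  24. ]
 [501.2 258.5  24. ]
 [415.9 217.8  24. ]
 [372.3 301.3  24. ]] [436.39117181 281.49846057  24.        ]
```

```bash
cat >> h.py <<'E'
RT=np.array([[0,1,0],[1,0,0],[0,0,-1.]])  # wanted tool orientation: x=worldY, y=worldX, z down
def need(obs,target,Rt=RT):
    M=R.from_rotvec(obs["tool_rot"]).as_matrix()
    d=M.T@(np.array(target)-obs["position"])/10
    w=R.from_matrix(M.T@Rt).as_rotvec()
    print("t",round(float(obs["clock"]),2),"pos",obs["position"].round(1),"open",round(float(obs["opening"]),1),"F",obs["ft_force"].round(1))
    print("shift cm",d.round(2),"turn",w.round(3)); return d,w
E
python3 - <<'E'
from plant import r
from h import *
o=r.get_obs(); T=[627,164,180]
d,w=need(o,T)
M=R.from_rotvec(o["tool_rot"]).as_matrix()
n=14; step=(np.array(T)-o["position"])/n/10
for i in range(n):
    Mi=M@R.from_rotvec(w*min(i/9,1)).as_matrix()
    print(i,(Mi.T@step).round(2), (w/9).round(3))
E
```

```text
t 0.25 pos [191.2 620.9 218.1] open 93.1 F [0.5 1.1 0. ]
shift cm [-55.1  -30.83   3.85] turn [-1.000e-03  1.000e-03  1.272e+00]
0 [-3.94 -2.2   0.27] [-0.     0.     0.141]
1 [-4.21 -1.63  0.27] [-0.     0.     0.141]
2 [-4.39 -1.02  0.27] [-0.     0.     0.141]
3 [-4.49 -0.39  0.27] [-0.     0.     0.141]
4 [-4.5   0.25  0.27] [-0.     0.     0.141]
5 [-4.42  0.88  0.27] [-0.     0.     0.141]
6 [-4.25  1.49  0.27] [-0.     0.     0.141]
7 [-4.    2.08  0.27] [-0.     0.     0.141]
8 [-3.67  2.62  0.27] [-0.     0.     0.141]
9 [-3.26  3.11  0.27] [-0.     0.     0.141]
10 [-3.26  3.11  0.27] [-0.     0.     0.141]
11 [-3.26  3.11  0.27] [-0.     0.     0.141]
12 [-3.26  3.11  0.27] [-0.     0.     0.141]
13 [-3.26  3.11  0.27] [-0.     0.     0.141]
```

Emit:
{"api": "servo_tool", "payload": {
  "increments": [-3.9,-2.2,0,0,0,0.14,0,-4.2,-1.6,0,0,0,0.14,0,-4.4,-1.0,0,0,0,0.14,0,-4.5,-0.4,0,0,0,0.14,0,-4.5,0.25,0,0,0,0.14,0,-4.4,0.9,0,0,0,0.14,0,-4.2,1.5,0,0,0,0.14,0,-4.0,2.1,0,0,0,0.14,0],
  "squeeze": 20
}}

```text
clock: 1.05
position: [437.6, 358.0, 214.8]
tool_rot: [-2.071, -2.351, 0.002]
ft_force: [1.7, 1.0, -0.3]
opening: 93.3
```

```bash
python3 - <<'E'
from plant import r
from h import *
need(r.get_obs(),[627,164,180])
E
```

```text
t 1.05 pos [437.6 358.  214.8] open 93.3 F [ 1.7  1.  -0.3]
shift cm [-21.65  16.36   3.25] turn [-0.007 -0.005  0.126]
```

Emit:
{"api": "servo_tool", "payload": {
  "increments": [-3.6,2.5,0.5,0,0,0.13,0,-3.3,3.2,0.5,0,0,0,0,-3.3,3.2,0.5,0,0,0,0,-3.3,3.2,0.5,0,0,0,0,-3.3,3.2,0.5,0,0,0,0,-2.2,2.2,0.2,0,0,0,0,-0.8,0.8,0,0,0,0,0,0,0,0,0,0,0,0]
}}

```text
clock: 1.85
position: [632.7, 146.2, 184.3]
tool_rot: [-2.241, -2.195, 0.003]
ft_force: [-0.6, 0.2, -0.3]
opening: 92.7
```

```bash
cat > look.py <<'E'
import sys,pickle
from plant import r, viewer
from h import *
def look(name,marks=()):
    o=r.get_obs(); c=viewer.read_camera("wrist")
    pickle.dump((o,c),open(f"pics/{name}.pkl","wb"))
    f=c["frame"].copy()
    for p in marks:
        u,v=proj(c,p,o)[0]; cv2.drawMarker(f,(int(round(u)),int(round(v))),(0,255,0),0,8,1)
    cv2.imwrite(f"pics/{name}.png",f); return o,c
E
python3 - <<'E'
from look import *
o,c=look("w1",[[627.5,164,70]])
need(o,[627.5,164,26])
E
```

```text
t 1.85 pos [632.7 146.2 184.3] open 92.7 F [-0.6  0.2 -0.3]
shift cm [ 1.74 -0.49 15.84] turn [-0.005 -0.002 -0.021]
```

View pics/w1.png

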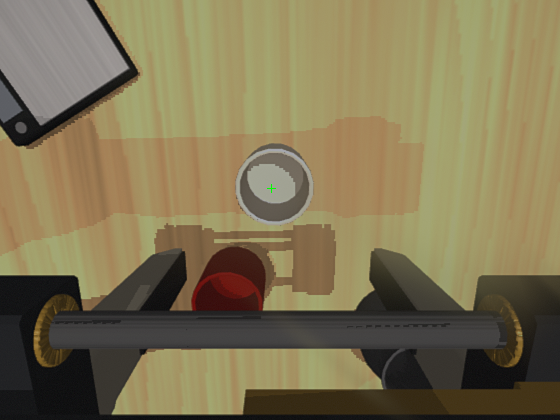

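```bash
python3 - <<'E'
import pickle
from h import *
o,c=pickle.load(open("pics/w1.pkl","rb"))
crop(c["frame"],210,120,340,250,4.5,"pics/w1c.png")
print(ray(c,274.5,186,70,o), ray(c,274.5,186,70,o)-ray(c,271,188,70,o))
print([ray(c,u,v,24,o).round(1) for u,v in [(137,71)]])
E
```

```text
[629.99803649 165.66866009  70.        ] [2.85469328 1.57268694 0.        ]
[array([512.7, 260.5,  24. ])]
```

View pics/w1c.png

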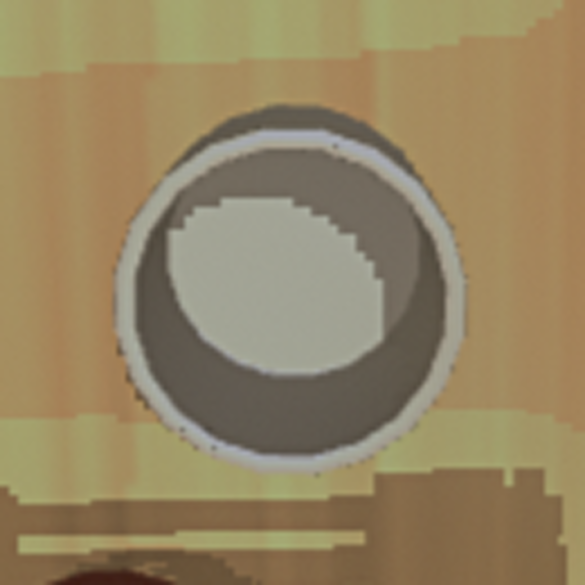

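Emit:
{"api": "servo_tool", "payload": {
  "increments": [1.8,-0.4,2,0,0,-0.02,0,0,0,3.5,0,0,0,0,0,0,3.5,0,0,0,0,0,0,3,0,0,0,0,0,0,1.5,0,0,0,0,0,0,0.5,0,0,0,0,0,0,0,0,0,0,0]
}}

```text
clock: 2.6
position: [618.9, 190.8, 44.0]
tool_rot: [-2.178, -2.238, -0.014]
ft_force: [-0.7, 0.3, 0.7]
opening: 92.9
```

```bash
python3 - <<'E'
from look import *
o,c=look("w2")
need(o,[629,165,30])
E
```

```text
t 2.6 pos [618.9 190.8  44. ] open 92.9 F [-0.7  0.3  0.7]
shift cm [-2.63  0.95  1.34] turn [-0.007 -0.019  0.027]
```

View pics/w2.png

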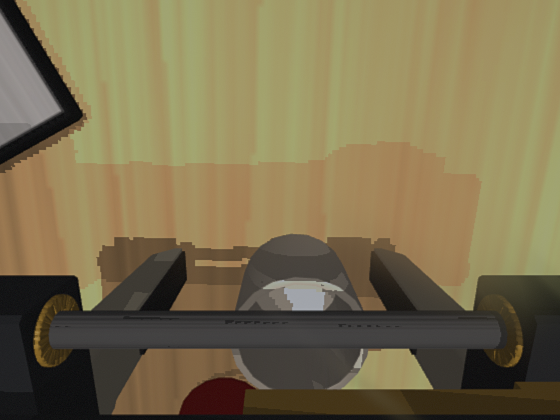

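Emit:
{"api": "servo_tool", "payload": {
  "increments": [0,0,0,0,0,0,0]
}}

```text
clock: 2.75
position: [619.6, 192.0, 45.8]
tool_rot: [-2.177, -2.241, -0.019]
ft_force: [-0.5, 0.5, -0.8]
opening: 93.1
```

Emit:
{"api": "servo_tool", "payload": {
  "increments": [-0.5,0.3,0,0,0,0,0]
}}

```text
clock: 2.85
position: [622.9, 189.0, 46.9]
tool_rot: [-2.174, -2.243, -0.022]
ft_force: [-0.8, -0.1, -0.1]
opening: 92.9
```

Emit:
{"api": "servo_tool", "payload": {
  "increments": [0,0,0,0,0,0,0]
}}

```text
clock: 2.95
position: [624.3, 187.5, 48.2]
tool_rot: [-2.178, -2.243, -0.025]
ft_force: [0.1, -0.2, 0.3]
opening: 93.1
```

Emit:
{"api": "servo_tool", "payload": {
  "increments": [0,0,0,0,0,0,0]
}}

```text
clock: 3.05
position: [624.9, 187.4, 48.9]
tool_rot: [-2.179, -2.243, -0.027]
ft_force: [0.3, 0.0, 0.2]
opening: 92.7
```

```bash
cat > st.py <<'E'
import sys
from plant import r
from h import *
need(r.get_obs(),[float(a) for a in sys.argv[1:4]])
E
python3 st.py 629 165 30
```

```text
t 3.05 pos [624.9 187.4  48.9] open 92.7 F [0.3 0.  0.2]
shift cm [-2.29  0.34  1.84] turn [ 0.002 -0.023  0.029]
```

Emit:
{"api": "servo_tool", "payload": {
  "increments": [-0.8,0.15,0,0,-0.01,0.015,0,-0.8,0.1,0.3,0,-0.01,0.01,0,-0.5,0.1,0.4,0,0,0,0,0,0,0.5,0,0,0,0,0,0,0,0,0,0,0]
}}

```text
clock: 3.55
position: [629.7, 162.8, 36.1]
tool_rot: [2.221, 2.219, 0.003]
ft_force: [0.3, -0.5, 0.6]
opening: 93.3
```

```bash
python3 st.py 629 165 30
```

```text
t 3.55 pos [629.7 162.8  36.1] open 93.3 F [ 0.3 -0.5  0.6]
shift cm [ 0.22 -0.07  0.61] turn [ 0.002  0.    -0.001]
```

Emit:
{"api": "servo_tool", "payload": {
  "increments": [0.2,0,0.4,0,0,0,0,0,0,0.1,0,0,0,0.3,0,0,0,0,0,0,0.5,0,0,0,0,0,0,0.6,0,0,0,0,0,0,0.6,0,0,0,0,0,0,0.6,0,0,0,0,0,0,0.6],
  "squeeze": 20
}}

```text
clock: 4.25
position: [629.6, 166.1, 30.1]
tool_rot: [2.22, 2.221, 0.003]
ft_force: [0.5, -0.2, -1.4]
opening: 65.0
```

```bash
python3 st.py 629 165 30
```

```text
t 4.25 pos [629.6 166.1  30.1] open 65.0 F [ 0.5 -0.2 -1.4]
shift cm [-0.11 -0.06  0.01] turn [ 0.002 -0.001  0.001]
```

Emit:
{"api": "servo_tool", "payload": {
  "increments": [0,0,0,0,0,0,0.6,0,0,-1,0,0,0,0.6,0,0,-2,0,0,0,0.6,0,0,-2,0,0,0,0.6,0,0,-1,0,0,0,0.6,0,0,0,0,0,0,0.6],
  "squeeze": 25
}}

```text
clock: 4.85
position: [625.9, 165.7, 90.6]
tool_rot: [-2.218, -2.219, 0.008]
ft_force: [-1.1, -0.7, -2.7]
opening: 64.4
```

```bash
python3 st.py 437 282.5 100
```

```text
t 4.85 pos [625.9 165.7  90.6] open 64.4 F [-1.1 -0.7 -2.7]
shift cm [ 11.69 -18.89  -0.83] turn [-0.006  0.001  0.   ]
```

Emit:
{"api": "servo_tool", "payload": {
  "increments": [1.0,-1.5,-0.2,0,0,0,0.6,1.8,-3.0,-0.2,0,0,0,0.6,1.9,-3.0,0,0,0,0,0.6,1.9,-3.0,0,0,0,0,0.6,1.9,-3.0,0,0,0,0,0.6,1.0,-2.0,0,0,0,0,0.6,0.5,-1.0,0,0,0,0,0.6,0,0,0,0,0,0,0.6]
}}

```text
clock: 5.65
position: [452.1, 266.0, 90.2]
tool_rot: [-2.22, -2.216, 0.023]
ft_force: [0.5, 0.2, -3.0]
opening: 64.0
```

```bash
python3 - <<'E'
from look import *
o,c=look("w3")
need(o,[437,282.5,100])
t=viewer.read_camera("top"); crop(t["frame"],90,190,220,310,5,"pics/t3.png"); pickle.dump(t,open("pics/t3.pkl","wb"))
E
```

```text
t 5.65 pos [452.1 266.   90.2] open 64.0 F [ 0.5  0.2 -3. ]
shift cm [ 1.64 -1.53 -0.97] turn [-0.013  0.007 -0.002]
```

View pics/w3.png

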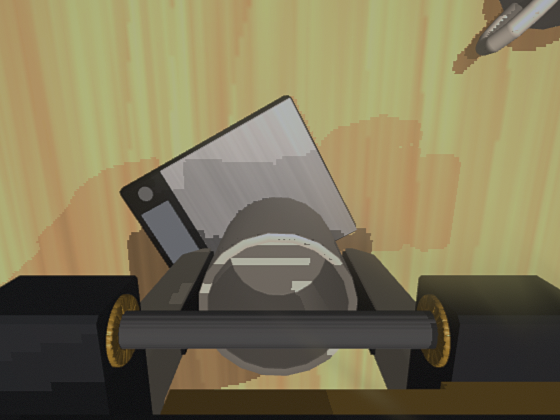

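View pics/t3.png

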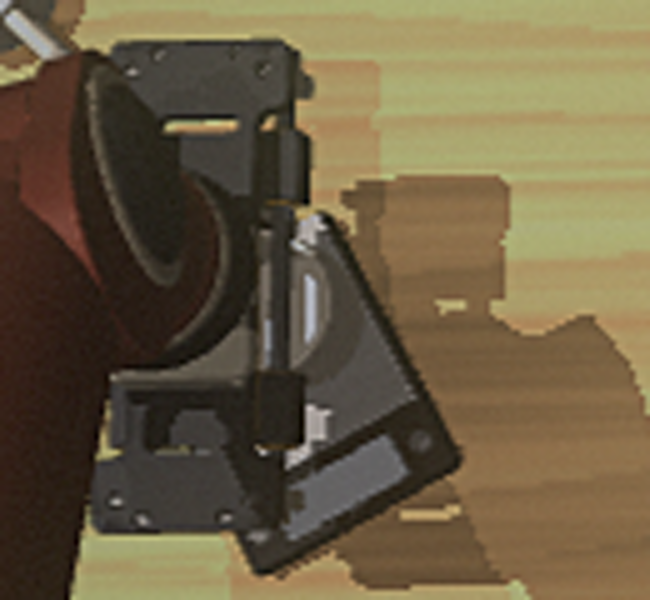

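```bash
python3 - <<'E'
import pickle
from h import *
o,c=pickle.load(open("pics/w3.pkl","rb"))
crop(c["frame"],110,80,370,250,3,"pics/w3c.png")
p=[ray(c,u,v,24,o) for u,v in [(289,98),(160,170),(355,227)]]
print(np.round(p,1), (p[1]+p[2])/2, [np.linalg.norm(p[0]-q) for q in p[1:]])
print("rim", ray(c,278,306,90.2-30+70,o))
E
```

```text
[[458.4 349.2  24. ]
 [373.6 304.2  24. ]
 [504.1 265.1  24. ]] [438.81559825 284.67306967  24.        ] [np.float64(96.00979435492836), np.float64(95.70073063950275)]
rim [452.7187063  265.59044024 130.2       ]
```

View pics/w3c.png

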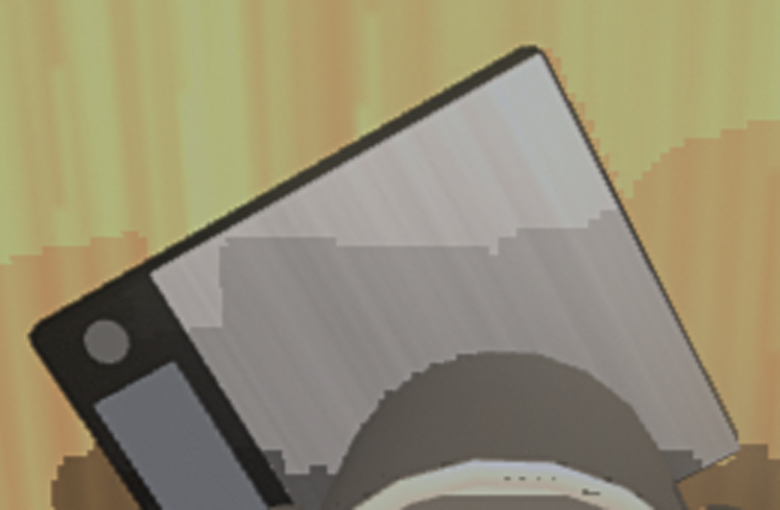

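Emit:
{"api": "servo_tool", "payload": {
  "increments": [0.6,-0.5,0,-0.01,0.005,0,0.6,0.6,-0.5,0,0,0,0,0.6,0.3,-0.25,0,0,0,0,0.6,0,0,0,0,0,0,0.6]
}}

```text
clock: 6.15
position: [446.2, 277.8, 90.7]
tool_rot: [2.231, 2.204, 0.002]
ft_force: [0.4, 0.4, -2.4]
opening: 64.7
```

```bash
python3 st.py 438 284 56
```

```text
t 6.15 pos [446.2 277.8  90.7] open 64.7 F [ 0.4  0.4 -2.4]
shift cm [ 0.62 -0.84  3.47] turn [ 0.005  0.003 -0.012]
```

Emit:
{"api": "servo_tool", "payload": {
  "increments": [0.4,-0.6,0.5,0,0,-0.01,0.6,0.3,-0.4,0.8,0,0,0,0.6,0,0,0.8,0,0,0,0.6,0,0,0.4,0,0,0,0.6,0,0,0,0,0,0,0.6]
}}

```text
clock: 6.65
position: [435.6, 285.1, 63.0]
tool_rot: [2.219, 2.215, 0.001]
ft_force: [-0.3, 0.1, -3.8]
opening: 64.5
```

```bash
python3 st.py 438 284 54
```

```text
t 6.65 pos [435.6 285.1  63. ] open 64.5 F [-0.3  0.1 -3.8]
shift cm [-0.11  0.23  0.9 ] turn [ 0.005  0.004 -0.002]
```

Emit:
{"api": "servo_tool", "payload": {
  "increments": [-0.1,0.25,0.3,0.005,0.004,0,0.6,0,0.05,0.3,0,0,0,0.6,0,0,0.15,0,0,0,0.6,0,0,0,0,0,0,0.6]
}}

```text
clock: 7.05
position: [440.0, 283.3, 54.8]
tool_rot: [2.225, 2.218, 0.001]
ft_force: [-0.1, 0.5, -3.4]
opening: 64.2
```

```bash
python3 st.py 438 284 54
```

```text
t 7.05 pos [440.  283.3  54.8] open 64.2 F [-0.1  0.5 -3.4]
shift cm [ 0.07 -0.2   0.08] turn [ 0.    -0.    -0.003]
```

Emit:
{"api": "servo_tool", "payload": {
  "increments": [0.05,-0.2,0.1,0,0,0,0.6,0,0,0.1,0,0,0,0.6,0,0,0,0,0,0,0.6]
}}

```text
clock: 7.35
position: [438.5, 283.9, 54.2]
tool_rot: [2.226, 2.217, 0.003]
ft_force: [0.1, -0.5, -3.7]
opening: 64.1
```

```bash
python3 st.py 438 284 54
```

```text
t 7.35 pos [438.5 283.9  54.2] open 64.1 F [ 0.1 -0.5 -3.7]
shift cm [ 0.01 -0.05  0.02] turn [ 0.002 -0.001 -0.004]
```

Lateral is right; creep down until the force shows contact.

Emit:
{"api": "servo_tool", "payload": {
  "increments": [0,0,0.15,0,0,0,0.6,0,0,0.1,0,0,0,0.6]
}}

```text
clock: 7.55
position: [438.7, 284.2, 53.9]
tool_rot: [-2.225, -2.217, -0.005]
ft_force: [-1.1, -1.1, 6.3]
opening: 64.7
```

Emit:
{"api": "servo_tool", "payload": {
  "increments": [0,0,0.1,0,0,0,0.6,0,0,0.1,0,0,0,0.6]
}}

```text
clock: 7.75
position: [438.7, 284.2, 53.9]
tool_rot: [-2.224, -2.216, -0.006]
ft_force: [-0.9, -1.3, 5.5]
opening: 64.5
```

Emit:
{"api": "servo_tool", "payload": {
  "increments": [0,0,0,0,0,0,0.28,0,0,0,0,0,0,0.2,0,0,0,0,0,0,0.1,0,0,0,0,0,0,0,0,0,0,0,0,0,0]
}}

```text
clock: 8.25
position: [440.0, 285.4, 54.7]
tool_rot: [-2.225, -2.217, -0.013]
ft_force: [-0.0, -0.4, 0.2]
opening: 91.7
```

```bash
python3 st.py 438.7 284 150
```

```text
t 8.25 pos [440.  285.4  54.7] open 91.7 F [-0.  -0.4  0.2]
shift cm [-0.08 -0.08 -9.53] turn [ 0.005 -0.006 -0.003]
```

Emit:
{"api": "servo_tool", "payload": {
  "increments": [-0.05,0,-1,0.005,-0.006,0,0,0,0,-2,0,0,0,0,0,0,-2,0,0,0,0,0,0,-2.5,0,0,0,0,0,0,-2.5,0,0,0,0,0,0,-1.5,0,0,0,0,0,0,0,0,0,0,0]
}}

```text
clock: 8.95
position: [439.2, 284.4, 172.2]
tool_rot: [-2.225, -2.217, 0.006]
ft_force: [0.5, 0.8, -0.2]
opening: 92.5
```

```bash
python3 st.py 637 -148.5 150
```

```text
t 8.95 pos [439.2 284.4 172.2] open 92.5 F [ 0.5  0.8 -0.2]
shift cm [-43.22  19.94   2.26] turn [-0.003  0.002 -0.004]
```

Emit:
{"api": "servo_tool", "payload": {
  "increments": [-2.2,1.0,0,0,0,0,0,-4,1.85,0,0,0,0,0,-4.3,2,0,0,0,0,0,-4.3,2,0,0,0,0,0,-4.3,2,0,0,0,0,0,-4.3,2,0,0,0,0,0,-4.3,2,0,0,0,0,0,-4,1.8,0,0,0,0,0]
}}

```text
clock: 9.75
position: [586.4, -31.2, 161.7]
tool_rot: [-2.191, -2.234, 0.015]
ft_force: [0.5, 1.1, -0.7]
opening: 93.1
```

```bash
python3 - <<'E'
from look import *
o=r.get_obs(); need(o,[637,-148.5,150])
t=viewer.read_camera("top"); crop(t["frame"],90,190,220,310,5,"pics/t4.png")
s=viewer.read_camera("side"); crop(s["frame"],130,110,290,230,5,"pics/s4.png"); pickle.dump((t,s),open("pics/ts4.pkl","wb"))
E
```

```text
t 9.75 pos [586.4 -31.2 161.7] open 93.1 F [ 0.5  1.1 -0.7]
shift cm [-11.83   4.85   1.06] turn [-0.016 -0.003  0.019]
```

View pics/t4.png

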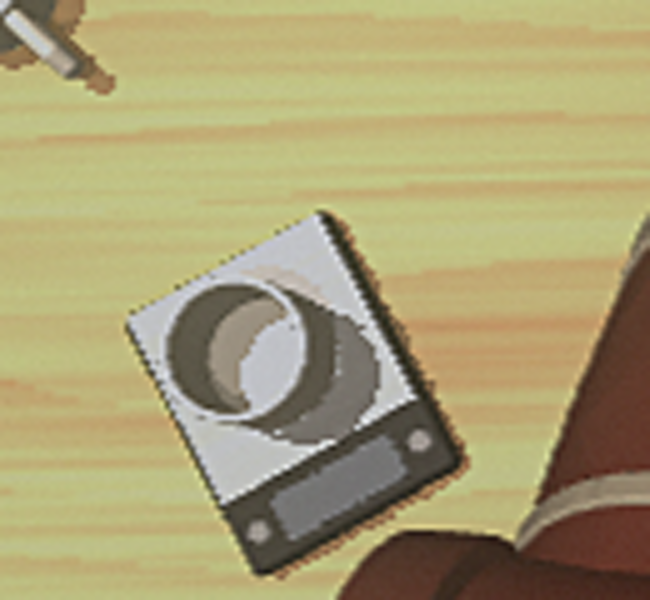

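View pics/s4.png

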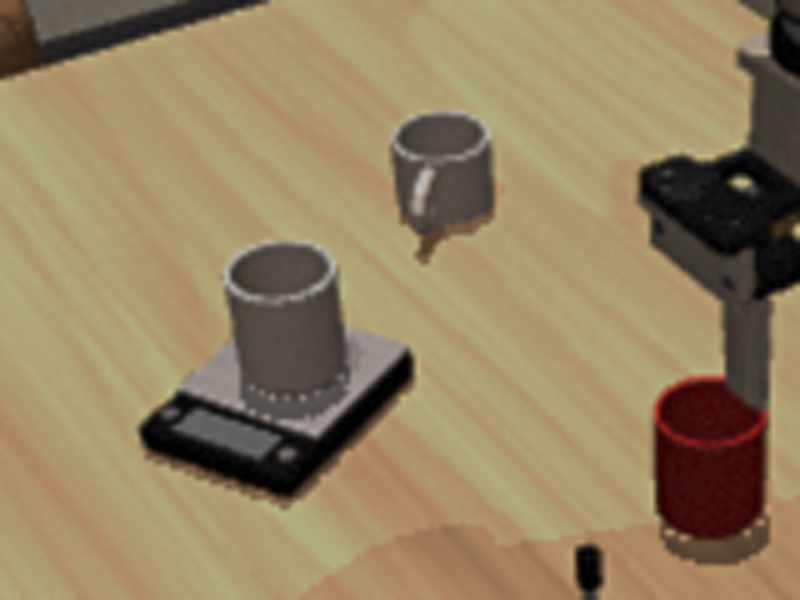

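```bash
python3 - <<'E'
import pickle
from h import *
t,s=pickle.load(open("pics/ts4.pkl","rb"))
def m(x,y,u0,v0,k): return u0+(x+.5)/k-.5, v0+(y+.5)/k-.5
print(ray(t,*m(237,353,90,190,5),94), ray(s,*m(281.5,272,130,110,5),94))
cs=np.array([ray(t,*m(x,y,90,190,5),24) for x,y in [(128,322),(322,210),(415,400),(222,503)]]);print(cs.mean(0))
E
```

```text
[435.69319529 281.23445745  94.        ] [437.1604783 280.732713   94.       ]
[438.17084047 283.67222618  24.        ]
```

Emit:
{"api": "servo_tool", "payload": {
  "increments": [-3,1.2,0,-0.01,0,0.015,0,-3,1.2,0,0,0,0,0,-2,0.8,0,0,0,0,0,-1.0,0.4,0,0,0,0,0,0,0,0,0,0,0,0]
}}

```text
clock: 10.35
position: [620.9, -129.9, 154.3]
tool_rot: [-2.223, -2.205, 0.016]
ft_force: [-0.4, 0.1, 0.1]
opening: 92.9
```

```bash
python3 - <<'E'
from look import *
o,c=look("w5",[[637,-148.5,39]])
need(o,[637,-148.5,60])
E
```

```text
t 10.35 pos [ 620.9 -129.9  154.3] open 92.9 F [-0.4  0.1  0.1]
shift cm [-1.85  1.76  9.41] turn [-0.015  0.    -0.008]
```

View pics/w5.png

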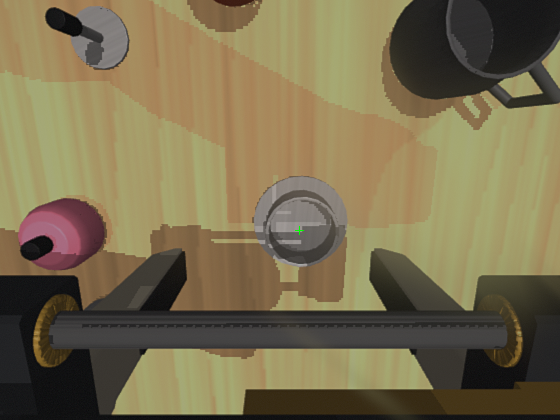

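```bash
python3 - <<'E'
import pickle
from h import *
o,c=pickle.load(open("pics/w5.pkl","rb"))
crop(c["frame"],240,165,360,275,6,"pics/w5c.png")
E
```

```text
(no output)
```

View pics/w5c.png

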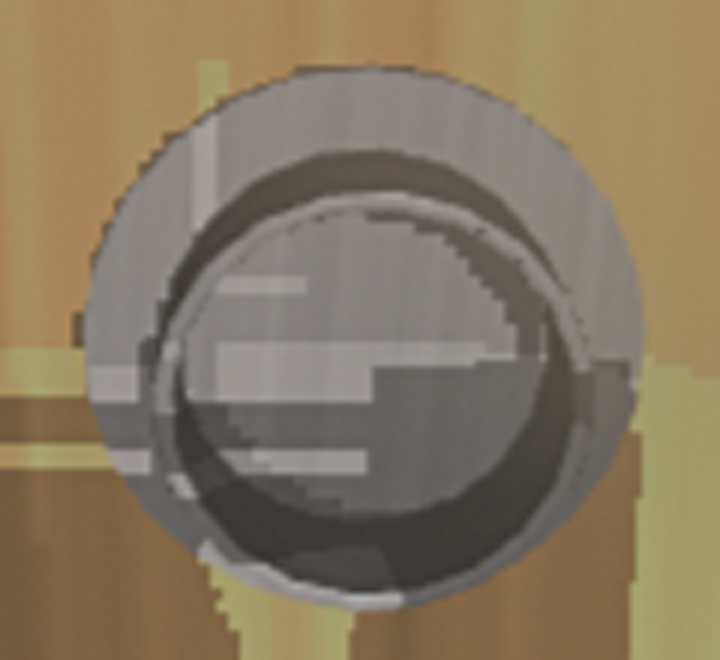

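```bash
python3 - <<'E'
import pickle
from h import *
o,c=pickle.load(open("pics/w5.pkl","rb"))
print(ray(c,302,231.4,39,o), ray(c,300.5,221,9,o))
E
python3 st.py 638 -149 14
```

```text
[ 639.27305028 -149.3264977    39.        ] [ 639.45010806 -148.94885627    9.        ]
t 10.4 pos [ 620.6 -128.5  154.2] open 92.9 F [-0.7 -0.1  0.5]
shift cm [-2.05  1.96 13.99] turn [-0.015 -0.001 -0.007]
```

Emit:
{"api": "servo_tool", "payload": {
  "increments": [-1.0,1.0,1.5,-0.015,0,-0.005,0,-0.8,0.8,2,0,0,0,0,0,0,2.5,0,0,0,0,0,0,2,0,0,0,0,0,0,1,0,0,0,0,0,0,0,0,0,0,0]
}}

```text
clock: 11.0
position: [638.8, -131.8, 60.6]
tool_rot: [-2.201, -2.229, -0.012]
ft_force: [-0.3, 0.9, -0.3]
opening: 93.5
```

```bash
python3 st.py 639 -149 14
```

```text
t 11.0 pos [ 638.8 -131.8   60.6] open 93.5 F [-0.3  0.9 -0.3]
shift cm [-1.77 -0.    4.64] turn [-0.001 -0.012  0.013]
```

Emit:
{"api": "servo_tool", "payload": {
  "increments": [-0.9,0,0.3,0,-0.012,0.013,0,-0.9,0,0.8,0,0,0,0,-0.2,0,1.0,0,0,0,0,0,0,0.8,0,0,0,0,0,0,0,0,0,0,0]
}}

```text
clock: 11.5
position: [640.8, -152.8, 32.3]
tool_rot: [2.218, 2.218, 0.002]
ft_force: [0.3, -0.3, 0.3]
opening: 92.9
```

```bash
python3 st.py 639 -149 14
```

```text
t 11.5 pos [ 640.8 -152.8   32.3] open 92.9 F [ 0.3 -0.3  0.3]
shift cm [ 0.38 -0.19  1.83] turn [ 0.004  0.002 -0.   ]
```

Emit:
{"api": "servo_tool", "payload": {
  "increments": [0.35,-0.15,0.5,0.004,0.002,0,0,0,0,0.7,0,0,0,0,0,0,0.3,0,0,0,0,0,0,0,0,0,0,0]
}}

```text
clock: 11.9
position: [639.5, -148.6, 16.1]
tool_rot: [-2.221, -2.222, -0.001]
ft_force: [-0.2, -0.4, 0.4]
opening: 92.7
```

```bash
python3 st.py 639 -149 14
```

```text
t 11.9 pos [ 639.5 -148.6   16.1] open 92.7 F [-0.2 -0.4  0.4]
shift cm [-0.04 -0.05  0.21] turn [ 0.    -0.001  0.   ]
```

Emit:
{"api": "servo_tool", "payload": {
  "increments": [0,0,0.15,0,0,0,0.2,0,0,0,0,0,0,0.3,0,0,0,0,0,0,0.5,0,0,0,0,0,0,0.6,0,0,0,0,0,0,0.6,0,0,0,0,0,0,0.6,0,0,0,0,0,0,0.6],
  "squeeze": 20
}}

```text
clock: 12.6
position: [639.9, -148.6, 15.0]
tool_rot: [2.22, 2.221, 0.002]
ft_force: [-0.1, 0.6, -2.1]
opening: 61.4
```

```bash
python3 st.py 639 -149 80
```

```text
t 12.6 pos [ 639.9 -148.6   15. ] open 61.4 F [-0.1  0.6 -2.1]
shift cm [-0.04 -0.08 -6.5 ] turn [ 0.001 -0.     0.   ]
```

Emit:
{"api": "servo_tool", "payload": {
  "increments": [0,0,-0.7,0,0,0,0.6,0,0,-2,0,0,0,0.6,0,0,-3,0,0,0,0.6,0,0,-3,0,0,0,0.6,0,0,-3,0,0,0,0.6,0,0,-1.5,0,0,0,0.6,0,0,0,0,0,0,0.6]
}}

```text
clock: 13.3
position: [638.4, -148.4, 152.6]
tool_rot: [-2.22, -2.22, 0.001]
ft_force: [-0.4, -0.8, -2.0]
opening: 61.3
```

```bash
python3 st.py 439 284 150
```

```text
t 13.3 pos [ 638.4 -148.4  152.6] open 61.3 F [-0.4 -0.8 -2. ]
shift cm [ 43.24 -19.95   0.36] turn [-0.002 -0.001 -0.   ]
```

Emit:
{"api": "servo_tool", "payload": {
  "increments": [2.0,-1.0,0,0,0,0,0.6,3.8,-1.8,0,0,0,0,0.6,4.2,-2,0,0,0,0,0.6,4.2,-2,0,0,0,0,0.6,4.2,-2,0,0,0,0,0.6,4.2,-2,0,0,0,0,0.6,4.2,-2,0,0,0,0,0.6,4,-1.8,0,0,0,0,0.6]
}}

```text
clock: 14.1
position: [487.3, 160.2, 146.5]
tool_rot: [2.24, 2.201, -0.016]
ft_force: [0.8, -0.2, -1.2]
opening: 60.8
```

```bash
python3 st.py 439 284 150
```

```text
t 14.1 pos [487.3 160.2 146.5] open 60.8 F [ 0.8 -0.2 -1.2]
shift cm [12.29 -5.04 -0.42] turn [-0.007  0.008 -0.017]
```

Emit:
{"api": "servo_tool", "payload": {
  "increments": [2.8,-1.2,-0.2,-0.005,0.005,-0.015,0.6,2.8,-1.2,-0.2,0,0,0,0.6,2,-0.8,0,0,0,0,0.6,1.2,-0.5,0,0,0,0,0.6,0.5,-0.2,0,0,0,0,0.6,0,0,0,0,0,0,0.6]
}}

```text
clock: 14.7
position: [438.7, 263.8, 146.0]
tool_rot: [-2.203, -2.232, 0.017]
ft_force: [0.2, -0.5, -1.1]
opening: 61.3
```

```bash
python3 - <<'E'
from look import *
o,c=look("w6",[[439,284,94]])
need(o,[439,284,125])
E
```

```text
t 14.7 pos [438.7 263.8 146. ] open 61.3 F [ 0.2 -0.5 -1.1]
shift cm [2.03 0.08 2.1 ] turn [-0.012  0.004  0.013]
```

View pics/w6.png

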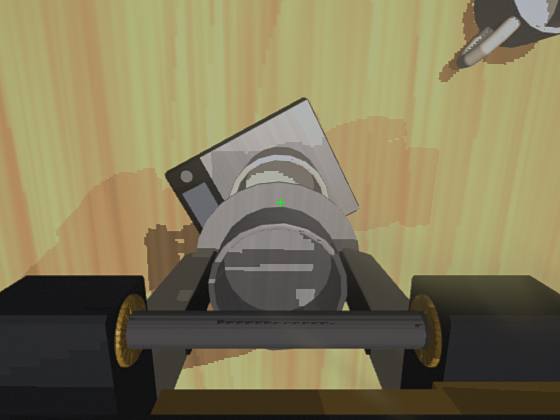

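```bash
python3 - <<'E'
import pickle
from h import *
o,c=pickle.load(open("pics/w6.pkl","rb"))
print(proj(c,[[439,316,94],[407,284,94],[471,284,94]],o).round(1))
zf=o["position"][2]-15
print("filter rim now", proj(c,[[o["position"][0]+d*31,o["position"][1]+e*31,zf+39] for d,e in[(0,1),(-1,0),(1,0)]],o).round(1), "brim top",proj(c,[o["position"][0],o["position"][1]+43,zf+9],o))
crop(c["frame"],190,140,370,320,3.3,"pics/w6c.png")
E
```

```text
[[280.3 150.7]
 [229.  201.2]
 [330.2 202.7]]
filter rim now [[278.  218.4]
 [206.7 285.1]
 [347.8 287.5]] brim top [[279.0236771  178.06111047]]
```

View pics/w6c.png

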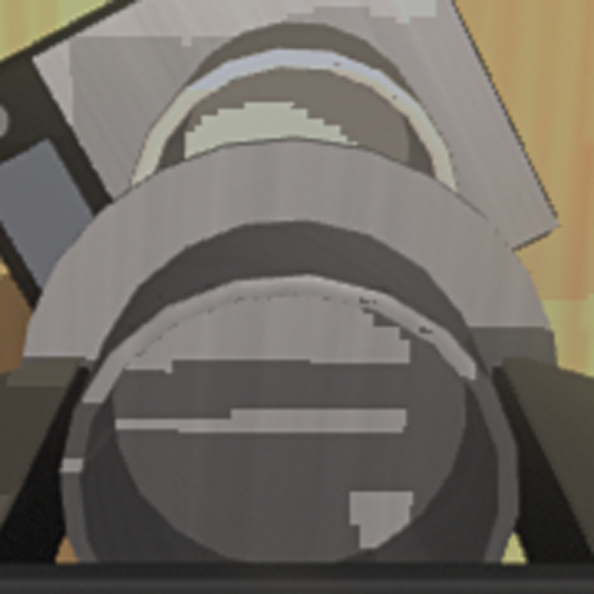

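Emit:
{"api": "servo_tool", "payload": {
  "increments": [0.8,0,0,-0.012,0.004,0.013,0.6,0.8,0,0,0,0,0,0.6,0.2,0,0,0,0,0,0.6,0,0,0,0,0,0,0.6]
}}

```text
clock: 15.15
position: [441.4, 278.5, 146.2]
tool_rot: [2.23, 2.208, 0.002]
ft_force: [-0.9, 0.8, -1.4]
opening: 61.1
```

```bash
python3 st.py 438.5 283.3 120
```

```text
t 15.15 pos [441.4 278.5 146.2] open 61.1 F [-0.9  0.8 -1.4]
shift cm [ 0.48 -0.3   2.62] turn [ 0.003  0.001 -0.01 ]
```

Emit:
{"api": "servo_tool", "payload": {
  "increments": [0.4,-0.25,0.5,0.003,0,-0.01,0.6,0.1,-0.1,0.8,0,0,0,0.6,-0.1,0,0.6,0,0,0,0.6,0,0,0.2,0,0,0,0.6,0,0,0,0,0,0,0.6]
}}

```text
clock: 15.65
position: [437.6, 281.9, 122.8]
tool_rot: [2.221, 2.221, -0.004]
ft_force: [-0.1, 0.2, -1.5]
opening: 61.1
```

```bash
python3 st.py 438.5 283.3 103
```

```text
t 15.65 pos [437.6 281.9 122.8] open 61.1 F [-0.1  0.2 -1.5]
shift cm [0.14 0.1  1.98] turn [-0.001  0.003 -0.   ]
```

Emit:
{"api": "servo_tool", "payload": {
  "increments": [0.15,0.1,0.3,0,0.003,0,0.6,0,0,0.3,0,0,0,0.6,0,0,0.3,0,0,0,0.6,0,0,0.1,0,0,0,0.6]
}}

```text
clock: 16.05
position: [439.1, 283.4, 112.2]
tool_rot: [-2.222, -2.22, -0.0]
ft_force: [0.5, 0.0, -1.2]
opening: 61.1
```

```bash
python3 st.py 438.5 283.3 103
```

```text
t 16.05 pos [439.1 283.4 112.2] open 61.1 F [ 0.5  0.  -1.2]
shift cm [-0.01 -0.06  0.92] turn [-0.001 -0.001 -0.001]
```

Emit:
{"api": "servo_tool", "payload": {
  "increments": [0,-0.05,0.3,0,0,0,0.6,0,0,0.2,0,0,0,0.6,0,0,0.1,0,0,0,0.6]
}}

```text
clock: 16.35
position: [438.7, 283.4, 105.8]
tool_rot: [-2.222, -2.22, -0.001]
ft_force: [-0.1, -0.1, -0.8]
opening: 61.2
```

Emit:
{"api": "servo_tool", "payload": {
  "increments": [0,0,0.2,0,0,0,0.6,0,0,0.15,0,0,0,0.6]
}}

```text
clock: 16.55
position: [438.8, 283.5, 102.8]
tool_rot: [-2.221, -2.22, -0.001]
ft_force: [-3.1, -1.5, 13.1]
opening: 61.4
```

Emit:
{"api": "servo_tool", "payload": {
  "increments": [0,0,0,0,0,0,0.3,0,0,0,0,0,0,0.2,0,0,0,0,0,0,0.1,0,0,0,0,0,0,0,0,0,0,0,0,0,0]
}}

```text
clock: 17.05
position: [439.6, 283.9, 103.4]
tool_rot: [-2.222, -2.22, -0.005]
ft_force: [-0.1, -0.4, 0.0]
opening: 90.9
```

Emit:
{"api": "servo_tool", "payload": {
  "increments": [0,0,-1,0,0,0,0,0,0,-2,0,0,0,0,0,0,-2.5,0,0,0,0,0,0,-2.5,0,0,0,0,0,0,-1,0,0,0,0,0,0,0,0,0,0,0]
}}

```text
clock: 17.65
position: [439.4, 283.3, 198.5]
tool_rot: [-2.222, -2.219, -0.004]
ft_force: [0.6, 0.8, -0.1]
opening: 92.9
```

```bash
python3 st.py 471 8.5 150
```

```text
t 17.65 pos [439.4 283.3 198.5] open 92.9 F [ 0.6  0.8 -0.1]
shift cm [-27.48   3.2    4.79] turn [ 0.001 -0.002 -0.001]
```

Emit:
{"api": "servo_tool", "payload": {
  "increments": [-2,0.2,0,0,0,0,0.1,-4,0.5,0.3,0,0,0,0.3,-4,0.5,0.5,0,0,0,0.5,-4,0.5,0.5,0,0,0,0.5,-4,0.5,0.5,0,0,0,0.5,-3.5,0.5,0.5,0,0,0,0.5,-1.5,0.3,0.2,0,0,0,0.5,0,0,0,0,0,0,0.5]
}}

```text
clock: 18.45
position: [466.4, 47.0, 165.2]
tool_rot: [-2.212, -2.222, 0.01]
ft_force: [-0.4, -0.3, 0.1]
opening: 46.9
```

```bash
python3 - <<'E'
from look import *
o,c=look("w7",[[471,8.5,4],[472,9,62]])
need(o,[471,8.5,130])
t=viewer.read_camera("top"); crop(t["frame"],90,190,220,310,5,"pics/t7.png")
s=viewer.read_camera("side"); crop(s["frame"],130,110,290,230,5,"pics/s7.png"); pickle.dump((t,s),open("pics/ts7.pkl","wb"))
E
```

```text
t 18.45 pos [466.4  47.  165.2] open 46.9 F [-0.4 -0.3  0.1]
shift cm [-3.86  0.47  3.51] turn [-0.009  0.     0.005]
```

View pics/w7.png

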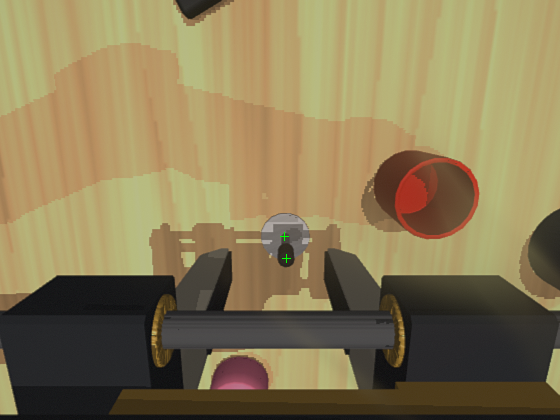

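View pics/t7.png

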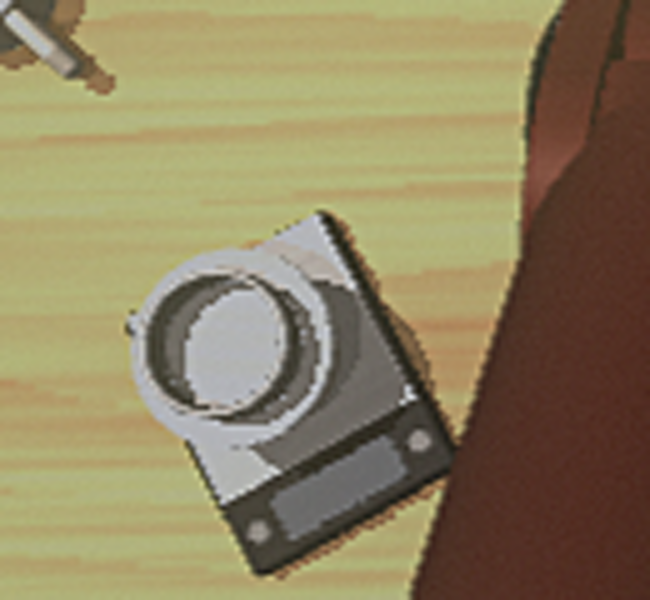

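View pics/s7.png

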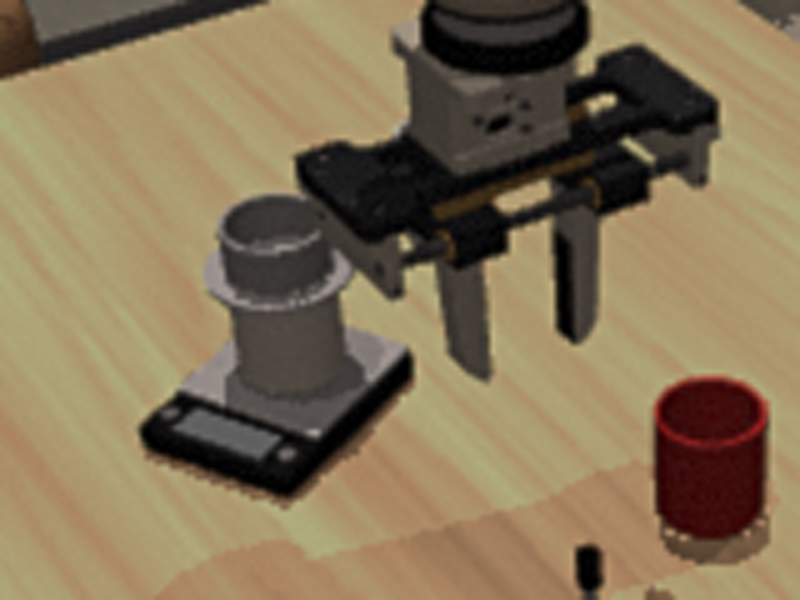

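```bash
python3 - <<'E'
import pickle
from h import *
t,s=pickle.load(open("pics/ts7.pkl","rb"))
def m(x,y,u0,v0,k): return u0+(x+.5)/k-.5, v0+(y+.5)/k-.5
print(ray(t,*m(222,343,90,190,5),127), ray(s,*m(271,226,130,110,5),127))
o,c=pickle.load(open("pics/w7.pkl","rb"))
crop(c["frame"],245,200,325,280,7,"pics/w7c.png")
E
```

```text
[437.57253256 278.89337925 127.        ] [434.59420103 279.2609106  127.        ]
```

View pics/w7c.png

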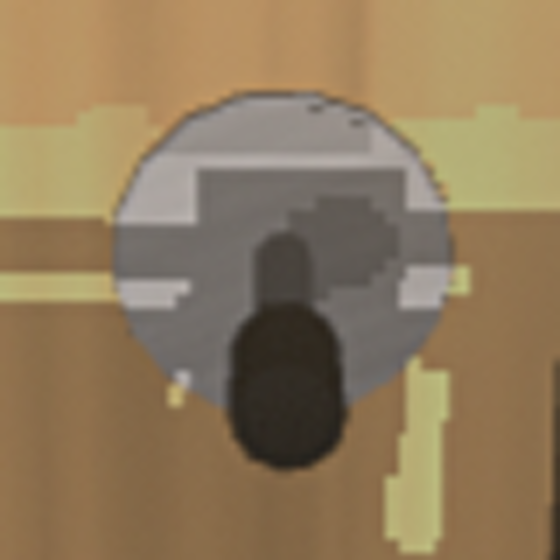

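Emit:
{"api": "servo_tool", "payload": {
  "increments": [-1.3,0.2,1,-0.009,0,0.005,0.5,-1.3,0.15,1,0,0,0,0.5,-0.8,0.1,1,0,0,0,0.5,-0.2,0,1,0,0,0,0.5,0,0,0,0,0,0,0.5]
}}

```text
clock: 19.1
position: [471.8, 24.2, 123.3]
tool_rot: [-2.193, -2.244, -0.01]
ft_force: [-1.0, -1.0, -0.2]
opening: 46.7
```

```bash
python3 st.py 472 8.5 80
```

```text
t 19.1 pos [471.8  24.2 123.3] open 46.7 F [-1.  -1.  -0.2]
shift cm [-1.6  -0.02  4.32] turn [ 0.002 -0.007  0.023]
```

Emit:
{"api": "servo_tool", "payload": {
  "increments": [-0.8,0,0.6,0,-0.007,0.02,0.5,-0.6,0,1,0,0,0,0.5,-0.2,0,1.2,0,0,0,0.5,0,0,0.8,0,0,0,0.5,0,0,0,0,0,0,0.5]
}}

```text
clock: 19.6
position: [472.6, 8.7, 84.7]
tool_rot: [2.216, 2.225, 0.003]
ft_force: [-0.3, 0.5, -0.3]
opening: 46.9
```

```bash
python3 st.py 472 9.5 36
```

```text
t 19.6 pos [472.6   8.7  84.7] open 46.9 F [-0.3  0.5 -0.3]
shift cm [ 0.08 -0.07  4.87] turn [ 0.003 -0.     0.004]
```

Emit:
{"api": "servo_tool", "payload": {
  "increments": [0.1,-0.05,0.6,0,0,0.004,0.5,0,0,1.2,0,0,0,0.5,0,0,1.2,0,0,0,0.5,0,0,1,0,0,0,0.5,0,0,0,0,0,0,0.5]
}}

```text
clock: 20.1
position: [473.5, 10.4, 43.4]
tool_rot: [2.219, 2.219, 0.007]
ft_force: [0.0, -0.2, -0.4]
opening: 46.6
```

```bash
python3 - <<'E'
from look import *
o,c=look("w8",[[472,9,62]])
need(o,[472,9.5,36])
E
```

```text
t 20.1 pos [473.5  10.4  43.4] open 46.6 F [ 0.  -0.2 -0.4]
shift cm [-0.09 -0.16  0.74] turn [ 0.006 -0.001  0.   ]
```

View pics/w8.png

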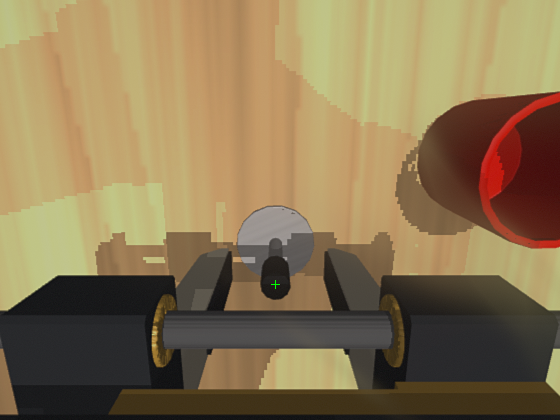

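Emit:
{"api": "servo_tool", "payload": {
  "increments": [-0.1,-0.15,0.5,0.005,0,0,0.5,0,0,0.1,0,0,0,0.6,0,0,0,0,0,0,0.75,0,0,0,0,0,0,0.9,0,0,0,0,0,0,0.95,0,0,0,0,0,0,0.95,0,0,0,0,0,0,0.95,0,0,0,0,0,0,0.95],
  "squeeze": 20
}}

```text
clock: 20.95
position: [473.4, 9.4, 38.9]
tool_rot: [2.219, 2.22, 0.006]
ft_force: [0.3, -0.4, -1.1]
opening: 13.4
```

```bash
python3 st.py 472 9.5 36
```

```text
t 20.95 pos [473.4   9.4  38.9] open 13.4 F [ 0.3 -0.4 -1.1]
shift cm [ 0.01 -0.14  0.29] turn [ 0.005 -0.001  0.   ]
```

Emit:
{"api": "servo_tool", "payload": {
  "increments": [0,0,-0.7,0,0,0,0.95,0,0,-2,0,0,0,0.95,0,0,-3,0,0,0,0.95,0,0,-3,0,0,0,0.95,0.5,0,-3,0,0,0,0.95,1.5,0,-2,0,0,0,0.95,3,-0.2,-1,0,0,0,0.95,4,-0.5,0,0,0,0,0.95]
}}

```text
clock: 21.75
position: [466.3, 94.3, 195.2]
tool_rot: [2.235, 2.201, 0.006]
ft_force: [0.8, 0.2, -0.5]
opening: 13.2
```

```bash
python3 st.py 438.5 283 190
```

```text
t 21.75 pos [466.3  94.3 195.2] open 13.2 F [ 0.8  0.2 -0.5]
shift cm [18.83 -3.08  0.48] turn [ 0.006  0.001 -0.016]
```

Emit:
{"api": "servo_tool", "payload": {
  "increments": [4,-0.6,0,0.005,0,-0.015,0.95,4,-0.6,0,0,0,0,0.95,3.5,-0.6,0,0,0,0,0.95,2,-0.4,0,0,0,0,0.95,1,-0.2,0,0,0,0,0.95,0,0,0,0,0,0,0.95]
}}

```text
clock: 22.35
position: [439.2, 250.7, 198.3]
tool_rot: [-2.212, -2.231, -0.008]
ft_force: [0.2, 0.0, -0.1]
opening: 13.4
```

```bash
python3 - <<'E'
from look import *
o,c=look("w9",[[438.8,283,127]])
need(o,[438.5,283,190])
p=o["position"]; print("grip top pred",proj(c,[p[0],p[1],p[2]-38.9+62],o),"disc",proj(c,[[p[0]+24*a,p[1]+24*b,p[2]-38.9] for a,b in [(0,0),(0,1),(-1,0),(1,0)]],o))
print("rim pred",proj(c,[[438.8+31*a,283+31*b,127] for a,b in [(0,0),(0,1),(-1,0),(1,0)]],o))
crop(c["frame"],190,130,370,320,3.1,"pics/w9c.png")
E
```

```text
t 22.35 pos [439.2 250.7 198.3] open 13.4 F [ 0.2  0.  -0.1]
shift cm [ 3.23 -0.04  0.84] turn [ 0.003 -0.004  0.009]
grip top pred [[277.96347854 284.99724027]] disc [[277.54039671 239.52142344]
 [277.87968642 201.17982067]
 [238.24832845 239.24751962]
 [316.78584014 239.79500224]]
rim pred [[277.23124018 178.71988874]
 [277.61842424 131.72430192]
 [231.39702873 178.35825095]
 [323.00202098 179.08102605]]
```

View pics/w9c.png

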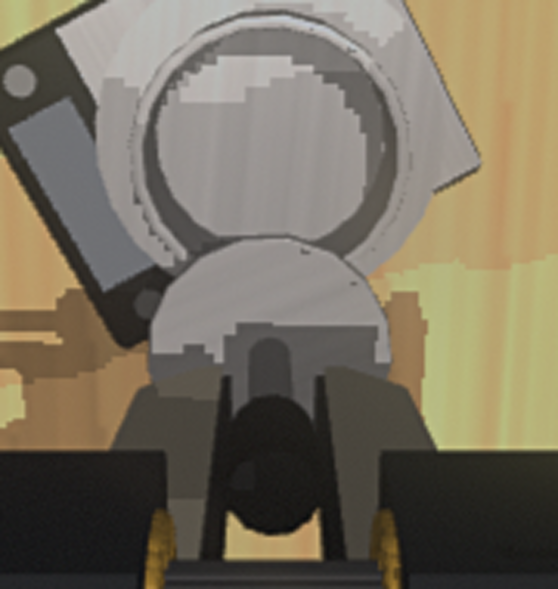

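Emit:
{"api": "servo_tool", "payload": {
  "increments": [1.2,0,0,0.003,-0.004,0.009,0.95,1.2,0,0,0,0,0,0.95,0.7,0,0,0,0,0,0.95,0.1,0,0,0,0,0,0.95,0,0,0,0,0,0,0.95]
}}

```text
clock: 22.9
position: [441.6, 279.1, 198.7]
tool_rot: [2.232, 2.206, -0.002]
ft_force: [-0.6, -0.4, -0.3]
opening: 13.7
```

```bash
python3 st.py 439 284.3 175
```

```text
t 22.9 pos [441.6 279.1 198.7] open 13.7 F [-0.6 -0.4 -0.3]
shift cm [ 0.52 -0.27  2.37] turn [ 0.001  0.003 -0.011]
```

Emit:
{"api": "servo_tool", "payload": {
  "increments": [0.4,-0.2,0.4,0,0.003,-0.01,0.95,0.1,-0.1,0.7,0,0,0,0.95,0,0,0.6,0,0,0,0.95,0,0,0.3,0,0,0,0.95,0,0,0,0,0,0,0.95]
}}

```text
clock: 23.4
position: [438.1, 282.9, 176.4]
tool_rot: [2.224, 2.218, -0.002]
ft_force: [0.3, 0.3, -0.4]
opening: 13.6
```

```bash
python3 - <<'E'
from look import *
o,c=look("w10")
need(o,[439,284.3,136])
p=o["position"]; print("disc",proj(c,[[p[0]+24*a,p[1]+24*b,p[2]-38.9+4] for a,b in [(0,0),(0,1),(-1,0),(1,0)]],o))
print("rim pred",proj(c,[[438.8+31*a,283.5+31*b,127] for a,b in [(0,0),(0,1),(-1,0),(1,0)]],o))
crop(c["frame"],190,150,370,330,3.1,"pics/w10c.png")
E
```

```text
t 23.4 pos [438.1 282.9 176.4] open 13.6 F [ 0.3  0.3 -0.4]
shift cm [0.14 0.09 4.04] turn [-0.     0.002 -0.003]
disc [[277.76480459 241.38914594]
 [277.64541647 202.42145272]
 [237.77405989 241.49717225]
 [317.76564604 241.28109236]]
rim pred [[278.8388157  232.95527645]
 [278.73253151 185.09643423]
 [230.35374928 233.08753838]
 [327.33872441 232.82297404]]
```

View pics/w10c.png

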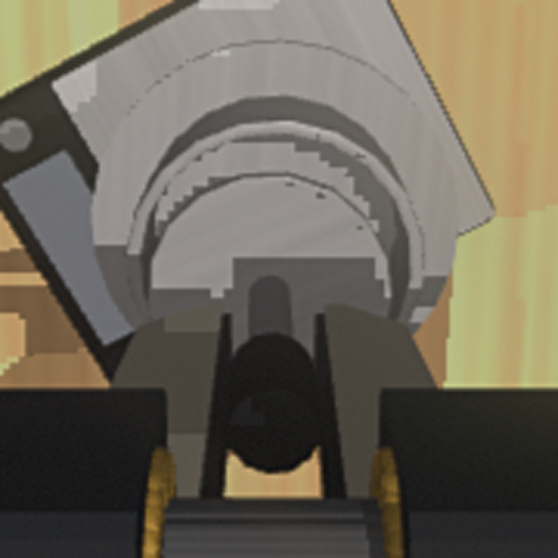

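Emit:
{"api": "servo_tool", "payload": {
  "increments": [0.05,0.1,0.4,0,0.002,0,0.95,0,0,0.6,0,0,0,0.95,0,0,0.4,0,0,0,0.95,0,0,0,0,0,0,0.95]
}}

```text
clock: 23.85
position: [439.8, 283.4, 161.7]
tool_rot: [-2.225, -2.218, -0.002]
ft_force: [-0.2, -0.0, -0.6]
opening: 13.5
```

```bash
python3 st.py 439.3 283.3 136
```

```text
t 23.85 pos [439.8 283.4 161.7] open 13.5 F [-0.2 -0.  -0.6]
shift cm [-0.01 -0.05  2.57] turn [ 0.001 -0.001 -0.003]
```

Emit:
{"api": "servo_tool", "payload": {
  "increments": [0,-0.05,0.5,0,0,0,0.95,0,0,0.8,0,0,0,0.95,0,0,0.5,0,0,0,0.95,0,0,0.1,0,0,0,0.95]
}}

```text
clock: 24.25
position: [439.3, 283.5, 141.1]
tool_rot: [-2.225, -2.218, -0.002]
ft_force: [-0.2, 0.2, -0.8]
opening: 13.3
```

```bash
python3 st.py 439.3 283.3 136
```

```text
t 24.25 pos [439.3 283.5 141.1] open 13.3 F [-0.2  0.2 -0.8]
shift cm [-0.02  0.    0.51] turn [ 0.001 -0.001 -0.003]
```

Emit:
{"api": "servo_tool", "payload": {
  "increments": [0,0,0.3,0,0,0,0.95,0,0,0.15,0,0,0,0.95]
}}

```text
clock: 24.45
position: [439.3, 283.5, 136.1]
tool_rot: [-2.225, -2.218, -0.002]
ft_force: [0.2, 0.5, -0.5]
opening: 13.7
```

Emit:
{"api": "servo_tool", "payload": {
  "increments": [0,0,0.15,0,0,0,0.95,0,0,0.1,0,0,0,0.95]
}}

```text
clock: 24.65
position: [439.6, 283.9, 135.4]
tool_rot: [-2.224, -2.217, -0.004]
ft_force: [-1.9, -0.9, 6.7]
opening: 13.1
```

Emit:
{"api": "servo_tool", "payload": {
  "increments": [0,0,0,0,0,0,0.8,0,0,0,0,0,0,0.7,0,0,0,0,0,0,0.6,0,0,0,0,0,0,0.6]
}}

```text
clock: 25.05
position: [440.4, 284.3, 136.2]
tool_rot: [-2.224, -2.218, -0.008]
ft_force: [0.3, 0.9, -0.3]
opening: 35.7
```

Emit:
{"api": "servo_tool", "payload": {
  "increments": [0,0,-0.7,0,0,0,0.6,0,0,-1.5,0,0,0,0.6,0,0,-2,0,0,0,0.6,0,0,-2,0,0,0,0.6,-1,0,-0.8,0,0,0,0.6,-2.5,0,0,0,0,0,0.6,-4,0,0,0,0,0,0.6,-4.2,0,0,0,0,0,0.6]
}}

```text
clock: 25.85
position: [439.7, 168.5, 209.0]
tool_rot: [-2.21, -2.232, -0.011]
ft_force: [1.2, -0.8, -1.0]
opening: 37.2
```

```bash
python3 - <<'E'
from look import *
o,c=look("w11")
need(o,[450.5,-255,170])
s=viewer.read_camera("side"); crop(s["frame"],130,110,290,230,5,"pics/s11.png")
E
```

```text
t 25.85 pos [439.7 168.5 209. ] open 37.2 F [ 1.2 -0.8 -1. ]
shift cm [-42.38   0.64   3.67] turn [ 0.004 -0.005  0.01 ]
```

View pics/s11.png

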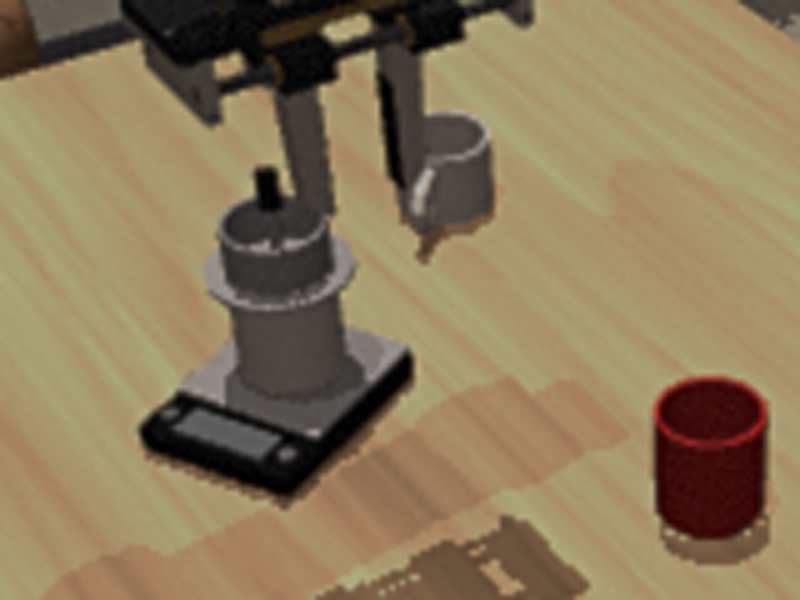

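Emit:
{"api": "servo_tool", "payload": {
  "increments": [-4.3,0.8,0,0,-0.005,0.01,0.6,-4.3,0.8,0,0,0,0,0.6,-4.3,0.6,0,0,0,0,0.6,-4.3,0.2,0,0,0,0,0.6,-4.3,0,0,0,0,0,0.6,-4.3,-0.3,0,0,0,0,0.6,-4.3,-0.4,0,0,0,0,0.6,-4,-0.4,0.2,0,0,0,0.6]
}}

```text
clock: 26.75
position: [450.0, -184.4, 206.6]
tool_rot: [2.219, 2.22, 0.005]
ft_force: [1.2, 0.2, -0.1]
opening: 37.2
```

```bash
python3 st.py 450.5 -255 170
```

```text
t 26.75 pos [ 450.  -184.4  206.6] open 37.2 F [ 1.2  0.2 -0.1]
shift cm [-7.06  0.03  3.65] turn [ 0.004 -0.     0.   ]
```

Emit:
{"api": "servo_tool", "payload": {
  "increments": [-2,0.1,0.5,0,0,0,0.6,-1.5,0,1,0,0,0,0.6,-0.7,0,1,0,0,0,0.6,0,0,0.5,0,0,0,0.6,0,0,0,0,0,0,0.6]
}}

```text
clock: 27.25
position: [447.2, -235.1, 175.0]
tool_rot: [2.234, 2.205, -0.0]
ft_force: [-0.2, -0.5, -0.3]
opening: 37.6
```

```bash
python3 - <<'E'
from look import *
o,c=look("w12",[[450.5,-255,64]])
need(o,[450.5,-255,100])
E
```

```text
t 27.25 pos [ 447.2 -235.1  175. ] open 37.6 F [-0.2 -0.5 -0.3]
shift cm [-1.96  0.34  7.5 ] turn [ 0.002  0.002 -0.013]
```

View pics/w12.png

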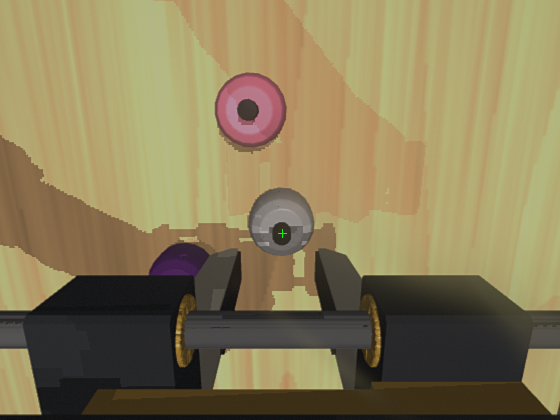

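```bash
python3 - <<'E'
import pickle
from h import *
c,s=pickle.load(open("cs.pkl","rb"))
print("purple",ray(c,411,294,64))
o,c=pickle.load(open("pics/w12.pkl","rb"))
crop(c["frame"],240,180,330,270,6.5,"pics/w12c.png")
E
```

```text
purple [ 350.62858865 -309.62740921   64.        ]
```

View pics/w12c.png

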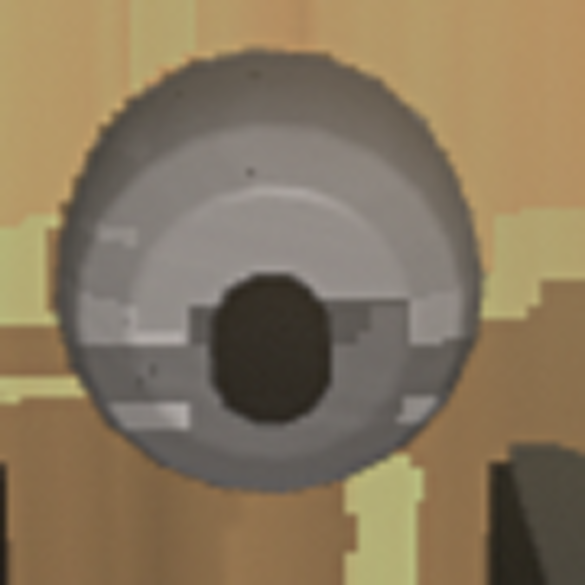

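Emit:
{"api": "servo_tool", "payload": {
  "increments": [-0.8,0.15,0.8,0,0,-0.013,0.6,-0.8,0.15,1.5,0,0,0,0.6,-0.2,0,1.5,0,0,0,0.6,0,0,1.2,0,0,0,0.6,0,0,0.5,0,0,0,0.6,0,0,0,0,0,0,0.6]
}}

```text
clock: 27.9
position: [453.8, -248.3, 117.7]
tool_rot: [2.207, 2.23, 0.006]
ft_force: [-0.1, -0.1, 0.1]
opening: 37.3
```

```bash
python3 st.py 450.5 -254 80
```

```text
t 27.9 pos [ 453.8 -248.3  117.7] open 37.3 F [-0.1 -0.1  0.1]
shift cm [-0.57 -0.36  3.77] turn [ 0.005 -0.     0.011]
```

Emit:
{"api": "servo_tool", "payload": {
  "increments": [-0.5,-0.3,0.5,0.004,0,0.01,0.6,-0.1,0,1.0,0,0,0,0.6,0,0,1.0,0,0,0,0.6,0,0,0.6,0,0,0,0.6,0,0,0,0,0,0,0.6]
}}

```text
clock: 28.4
position: [451.7, -254.8, 84.9]
tool_rot: [2.219, 2.22, 0.002]
ft_force: [0.2, 0.8, -0.5]
opening: 37.3
```

```bash
python3 - <<'E'
from look import *
o,c=look("w13",[[450.5,-255,64]])
need(o,[450.5,-254.5,49])
crop(c["frame"],200,180,360,330,4,"pics/w13c.png")
E
```

```text
t 28.4 pos [ 451.7 -254.8   84.9] open 37.3 F [ 0.2  0.8 -0.5]
shift cm [ 0.03 -0.13  3.59] turn [0.003 0.001 0.   ]
```

View pics/w13c.png

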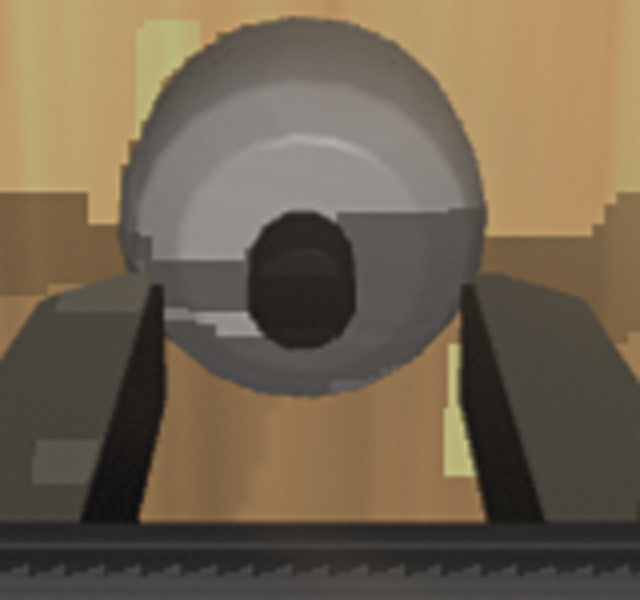

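Emit:
{"api": "servo_tool", "payload": {
  "increments": [0.05,-0.12,0.5,0.002,0,0,0.6,0,0,1.0,0,0,0,0.6,0,0,0.8,0,0,0,0.6,0,0,0.2,0,0,0,0.6,0,0,0,0,0,0,0.6]
}}

```text
clock: 28.95
position: [451.0, -254.5, 58.3]
tool_rot: [2.219, 2.221, 0.001]
ft_force: [0.0, 0.7, -0.3]
opening: 37.4
```

```bash
python3 st.py 450.5 -254.5 49
```

```text
t 28.95 pos [ 451.  -254.5   58.3] open 37.4 F [ 0.   0.7 -0.3]
shift cm [-0.   -0.05  0.93] turn [0.002 0.001 0.001]
```

Emit:
{"api": "servo_tool", "payload": {
  "increments": [0,-0.05,0.4,0.002,0,0,0.6,0,0,0.3,0,0,0,0.6,0,0,0.1,0,0,0,0.6,0,0,0,0,0,0,0.6]
}}

```text
clock: 29.35
position: [450.7, -254.7, 49.9]
tool_rot: [2.219, 2.221, -0.001]
ft_force: [-0.4, -0.7, 0.6]
opening: 37.3
```

```bash
python3 st.py 450.5 -254.5 49
```

```text
t 29.35 pos [ 450.7 -254.7   49.9] open 37.3 F [-0.4 -0.7  0.6]
shift cm [ 0.02 -0.02  0.09] turn [0.001 0.002 0.001]
```

Emit:
{"api": "servo_tool", "payload": {
  "increments": [0,0,0.12,0,0,0,0.6,0,0,0,0,0,0,0.75,0,0,0,0,0,0,0.9,0,0,0,0,0,0,0.95,0,0,0,0,0,0,0.95,0,0,0,0,0,0,0.95],
  "squeeze": 30
}}

```text
clock: 29.95
position: [450.9, -254.8, 48.9]
tool_rot: [2.219, 2.221, -0.001]
ft_force: [0.6, 0.3, -0.5]
opening: 15.3
```

```bash
python3 st.py 450.5 -254.5 49
```

```text
t 29.95 pos [ 450.9 -254.8   48.9] open 15.3 F [ 0.6  0.3 -0.5]
shift cm [ 0.03 -0.04 -0.01] turn [0.001 0.002 0.001]
```

Emit:
{"api": "servo_tool", "payload": {
  "increments": [0,0,-0.5,0,0,0,0.95,0,0,-1.5,0,0,0,0.95,0,0,-2.5,0,0,0,0.95,0,0,-3,0,0,0,0.95,0,0,-3,0,0,0,0.95,0,0,-3,0,0,0,0.95,0,0,-2,0,0,0,0.95,0,0,0,0,0,0,0.95]
}}

```text
clock: 30.75
position: [448.8, -253.3, 209.6]
tool_rot: [-2.219, -2.219, 0.003]
ft_force: [0.5, 0.2, -2.1]
opening: 15.2
```

```bash
python3 - <<'E'
from look import *
o,c=look("w14")
need(o,[439.5,283.5,235])
p=o["position"]; print("rim5",proj(c,[[p[0]+30.5*a,p[1]+30.5*b,p[2]-48.9+5] for a,b in [(0,0),(0,1),(-1,0),(1,0)]],o))
E
```

```text
t 30.75 pos [ 448.8 -253.3  209.6] open 15.2 F [ 0.5  0.2 -2.1]
shift cm [53.68 -0.94 -2.47] turn [-0.004 -0.001  0.   ]
rim5 [[278.02690908 236.76554772]
 [278.02662267 188.68527792]
 [229.23456401 236.71505767]
 [326.8733787  236.81609377]]
```

View pics/w14.png

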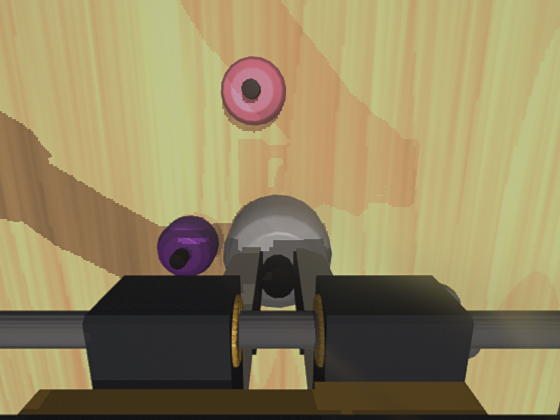

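Emit:
{"api": "servo_tool", "payload": {
  "increments": [1.5,0.3,-0.5,0,0,0,0.95,3,0.6,-0.7,0,0,0,0.95,4,0.7,-0.7,0,0,0,0.95,4,0.5,-0.6,0,0,0,0.95,4,0.2,-0.3,0,0,0,0.95,4,0,0,0,0,0,0.95,4,0,0,0,0,0,0.95,4,-0.2,0,0,0,0,0.95]
}}

```text
clock: 31.6
position: [463.9, 37.0, 225.6]
tool_rot: [-2.226, -2.189, 0.03]
ft_force: [0.2, 0.3, -1.4]
opening: 14.8
```

```bash
python3 st.py 439.5 283.5 235
```

```text
t 31.6 pos [463.9  37.  225.6] open 14.8 F [ 0.2  0.3 -1.4]
shift cm [24.61 -2.88 -0.85] turn [-0.028 -0.    -0.017]
```

Emit:
{"api": "servo_tool", "payload": {
  "increments": [4,-0.5,-0.5,-0.025,0,-0.015,0.95,4,-0.5,-0.5,0,0,0,0.95,4,-0.5,-0.4,0,0,0,0.95,3.5,-0.5,0,0,0,0,0.95,2,-0.3,0,0,0,0,0.95,0.8,-0.1,0,0,0,0,0.95,0,0,0,0,0,0,0.95]
}}

```text
clock: 32.3
position: [429.5, 233.3, 228.0]
tool_rot: [-2.199, -2.226, 0.034]
ft_force: [-0.1, 0.6, -1.7]
opening: 15.3
```

```bash
python3 - <<'E'
from look import *
o,c=look("w15",[[439,283.5,127],[439.3,283.5,159]])
need(o,[439.5,283.5,240])
p=o["position"]; A=[(0,0),(0,1),(-1,0),(1,0)]
print("lid rim5",proj(c,[[p[0]+30.5*a,p[1]+30.5*b,p[2]-48.9+5] for a,b in A],o))
print("filt rim",proj(c,[[438.8+31*a,283.5+31*b,127] for a,b in A],o))
print("grip top",proj(c,[[439.4,283.5,159]],o))
E
```

```text
t 32.3 pos [429.5 233.3 228. ] open 15.3 F [-0.1  0.6 -1.7]
shift cm [ 5.    1.03 -1.26] turn [-0.024  0.007  0.012]
lid rim5 [[279.46637166 236.2669359 ]
 [280.13508507 188.22522629]
 [230.77511674 235.33201435]
 [328.43514855 237.20718616]]
filt rim [[294.38815451 147.49890205]
 [295.43510715 103.79899249]
 [252.70159595 146.91433785]
 [336.27778633 148.08631391]]
grip top [[296.33710679 151.53148211]]
```

View pics/w15.png

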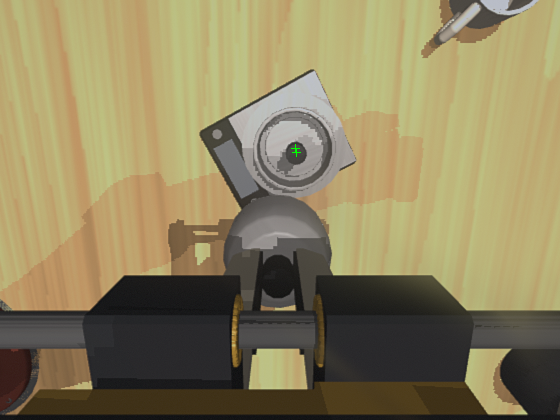

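Emit:
{"api": "servo_tool", "payload": {
  "increments": [0,0.3,-0.7,-0.02,0.006,0.01,0.95,0.3,0.3,-0.7,0,0,0,0.95,0.4,0.1,-0.2,0,0,0,0.95,0,0,0,0,0,0,0.95]
}}

```text
clock: 32.75
position: [439.1, 234.0, 245.3]
tool_rot: [2.232, 2.21, -0.006]
ft_force: [-0.2, 0.3, -1.2]
opening: 15.1
```

```bash
python3 - <<'E'
from look import *
o,c=look("w16")
need(o,[439.5,283.5,240])
p=o["position"]; A=[(0,0),(0,1),(-1,0),(1,0)]
print("lid rim5",proj(c,[[p[0]+30.5*a,p[1]+30.5*b,p[2]-48.9+5] for a,b in A],o))
print("filt rim",proj(c,[[438.8+31*a,283.5+31*b,127] for a,b in A],o))
print("grip top",proj(c,[[439.4,283.5,159]],o))
crop(c["frame"],210,70,370,310,2.5,"pics/w16c.png")
E
```

```text
t 32.75 pos [439.1 234.  245.3] open 15.1 F [-0.2  0.3 -1.2]
shift cm [ 4.95 -0.01  0.52] turn [-0.002  0.003 -0.01 ]
lid rim5 [[277.90597577 236.495636  ]
 [277.38315599 188.43623369]
 [229.11278699 236.94409503]
 [326.76772915 236.04654679]]
filt rim [[277.06082414 146.93920299]
 [276.619624   106.03188594]
 [237.92522198 147.34930164]
 [316.2405234  146.52864226]]
grip top [[277.72880347 150.43396924]]
```

View pics/w16c.png

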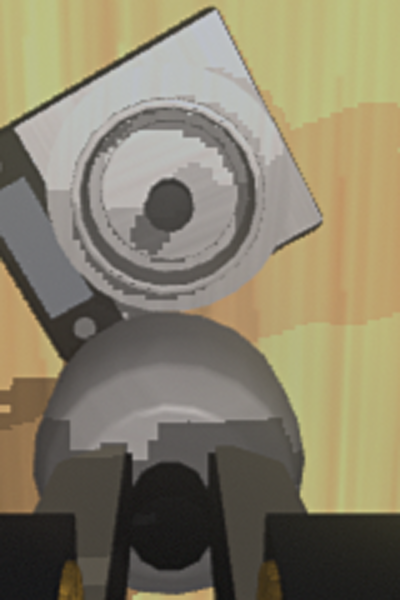

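```bash
python3 - <<'E'
import pickle
from h import *
for n,v in [("w12",187.3),("w13",184.3),("w14",194.5)]:
    o,c=pickle.load(open(f"pics/{n}.pkl","rb"))
    z=5 if n!="w14" else o["position"][2]-48.9+5
    print(n,o["position"].round(1),ray(c,280,v,z,o)-[0,30.5,0])
o,c=pickle.load(open("pics/w14.pkl","rb"))
crop(c["frame"],210,170,350,310,4,"pics/w14c.png")
E
```

```text
w12 [ 447.2 -235.1  175. ] [ 449.80592296 -258.36261314    5.        ]
w13 [ 451.7 -254.8   84.9] [ 453.48216196 -258.64040697    5.        ]
w14 [ 448.8 -253.3  209.6] [ 450.00565892 -256.85444401  165.71685599]
```

View pics/w14c.png

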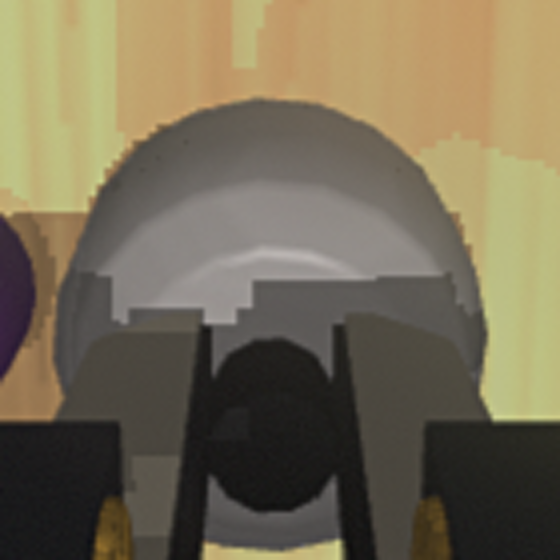

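```bash
python3 - <<'E'
import pickle
from h import *
for n in ["w14","w16"]:
    o,c=pickle.load(open(f"pics/{n}.pkl","rb")); p=o["position"]
    print(n,proj(c,[[p[0],p[1]+d,p[2]+15.1] for d in (-8,0,8)],o).round(1).tolist(), proj(c,[[p[0],p[1]+d,p[2]-2.9] for d in (8,19)],o).round(1).tolist(), proj(c,[p[0],p[1]-30.5,p[2]-44],o))
E
```

```text
w14 [[277.6, 293.0], [277.6, 277.3], [277.6, 261.2]] [[277.8, 247.5], [277.8, 226.8]] [[278.02764641 281.50413895]]
w16 [[277.9, 293.1], [277.7, 277.5], [277.5, 261.4]] [[277.6, 247.5], [277.4, 226.8]] [[278.39272954 281.16529569]]
```

Emit:
{"api": "servo_tool", "payload": {
  "increments": [1.5,0,0,0,0.003,-0.008,0.95,1.8,0,0,0,0,0,0.95,1.2,0,0.2,0,0,0,0.95,0.3,0,0.2,0,0,0,0.95,0,0,0,0,0,0,0.95]
}}

```text
clock: 33.3
position: [438.7, 287.4, 240.2]
tool_rot: [-2.219, -2.22, 0.003]
ft_force: [-0.1, -0.7, -1.6]
opening: 14.8
```

```bash
python3 st.py 439.1 283.8 225
```

```text
t 33.3 pos [438.7 287.4 240.2] open 14.8 F [-0.1 -0.7 -1.6]
shift cm [-0.36  0.05  1.52] turn [-0.003 -0.001  0.   ]
```

Emit:
{"api": "servo_tool", "payload": {
  "increments": [-0.3,0.05,0.5,-0.003,0,0,0.95,0,0,1,0,0,0,0.95,0,0,1.2,0,0,0,0.95,0,0,1.2,0,0,0,0.95,0,0,0.5,0,0,0,0.95,0,0,0,0,0,0,0.95]
}}

```text
clock: 33.9
position: [438.7, 280.6, 191.9]
tool_rot: [2.225, 2.217, -0.006]
ft_force: [-0.1, 0.3, -1.5]
opening: 15.4
```

```bash
python3 - <<'E'
from look import *
o,c=look("w17")
need(o,[439.1,283.8,180])
p=o["position"]; A=[(0,1),(-1,0),(1,0)]
print("lid rim5",proj(c,[[p[0]+30.5*a,p[1]+30.5*b,p[2]-48.9+5] for a,b in A],o).round(1).tolist())
print("lid top r19",proj(c,[[p[0]+19*a,p[1]+19*b,p[2]-2.9] for a,b in A],o).round(1).tolist())
print("filt rim",proj(c,[[439+31*a,283.5+31*b,127] for a,b in A],o).round(1).tolist())
print("brim",proj(c,[[439+43*a,283.5+43*b,97] for a,b in A],o).round(1).tolist())
crop(c["frame"],200,150,360,310,3.7,"pics/w17c.png")
t=viewer.read_camera("side"); crop(t["frame"],140,80,260,220,4.2,"pics/s17.png")
E
```

```text
t 33.9 pos [438.7 280.6 191.9] open 15.4 F [-0.1  0.3 -1.5]
shift cm [0.32 0.04 1.18] turn [-0.002  0.003 -0.004]
lid rim5 [[277.7, 188.4], [229.1, 236.6], [326.7, 236.3]]
lid top r19 [[277.6, 226.8], [240.7, 262.3], [314.8, 262.1]]
filt rim [[278.3, 177.3], [232.8, 222.7], [324.0, 222.4]]
brim [[278.2, 154.4], [222.0, 211.6], [334.9, 211.2]]
```

View pics/w17c.png

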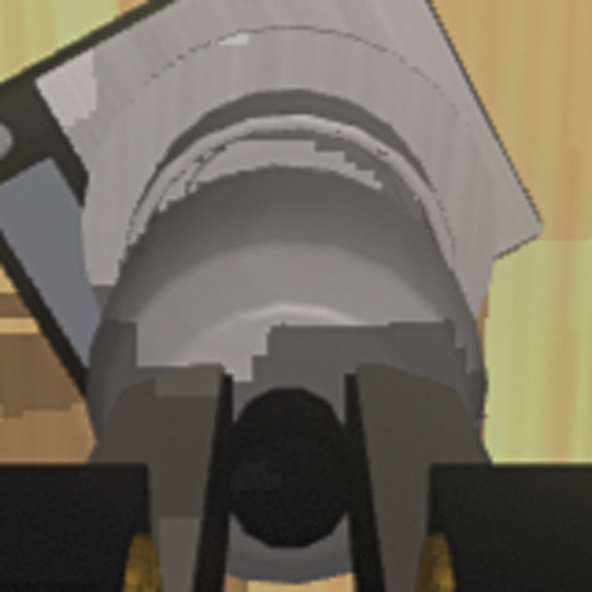

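View pics/s17.png

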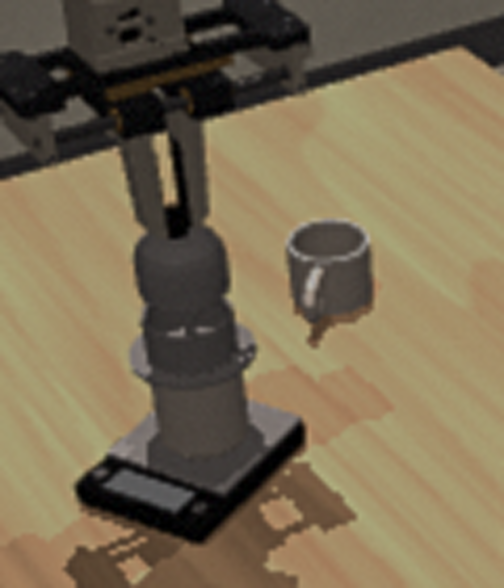

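```bash
python3 - <<'E'
import pickle
from h import *
c,s=pickle.load(open("cs.pkl","rb"))
def e(x,y,z): 
    u,v=proj(s,[x,y,z])[0]; return ((u-140+.5)*4.2-.5,(v-80+.5)*4.2-.5)
for y in (279,281,283): print(y,"lid dome z=160",e(438.7,y,160),"z=189 top",e(438.7,y,189))
for y in (281,283.5): print(y,"filt z=115",e(439,y,115))
E
```

```text
279 lid dome z=160 (np.float64(184.84491139981475), np.float64(271.6968236612122)) z=189 top (np.float64(178.95345864421583), np.float64(233.23061724678854))
281 lid dome z=160 (np.float64(183.48314769386823), np.float64(270.3482356800678)) z=189 top (np.float64(177.57586003571288), np.float64(231.8995396452678))
283 lid dome z=160 (np.float64(182.12410784963103), np.float64(269.0023452059486)) z=189 top (np.float64(176.2010610858156), np.float64(230.57116715889376))
281 filt z=115 (np.float64(192.69424625973937), np.float64(327.52499779745386))
283.5 filt z=115 (np.float64(191.0253473689693), np.float64(325.8136252278317))
```

Emit:
{"api": "servo_tool", "payload": {
  "increments": [0.3,0.03,0.3,0,0.003,-0.003,0.95,0.05,0,0.4,0,0,0,0.95,0,0,0.2,0,0,0,0.95,0,0,0,0,0,0,0.95]
}}

```text
clock: 34.4
position: [440.5, 285.5, 184.4]
tool_rot: [-2.221, -2.221, -0.006]
ft_force: [0.2, -0.7, -2.2]
opening: 15.1
```

```bash
python3 st.py 439.1 283.8 171
```

```text
t 34.4 pos [440.5 285.5 184.4] open 15.1 F [ 0.2 -0.7 -2.2]
shift cm [-0.17 -0.14  1.34] turn [ 0.002 -0.003 -0.   ]
```

Emit:
{"api": "servo_tool", "payload": {
  "increments": [-0.15,-0.13,0.2,0.002,-0.003,0,0.95,0,0,0.2,0,0,0,0.95,0,0,0,0,0,0,0.95]
}}

```text
clock: 34.7
position: [439.2, 284.0, 180.2]
tool_rot: [-2.221, -2.221, -0.001]
ft_force: [-0.0, 0.5, -1.7]
opening: 15.4
```

```bash
python3 st.py 439.1 283.8 171
```

```text
t 34.7 pos [439.2 284.  180.2] open 15.4 F [-0.   0.5 -1.7]
shift cm [-0.02 -0.01  0.92] turn [ 0. -0.  0.]
```

Emit:
{"api": "servo_tool", "payload": {
  "increments": [0,0,0.25,0,0,0,0.95,0,0,0.15,0,0,0,0.95]
}}

```text
clock: 34.9
position: [439.3, 284.0, 176.2]
tool_rot: [2.221, 2.221, 0.002]
ft_force: [0.6, 0.3, -1.2]
opening: 15.2
```

Emit:
{"api": "servo_tool", "payload": {
  "increments": [0,0,0.2,0,0,0,0.95,0,0,0.1,0,0,0,0.95]
}}

```text
clock: 35.1
position: [439.3, 284.0, 172.8]
tool_rot: [-2.221, -2.222, -0.001]
ft_force: [0.5, 0.6, -1.8]
opening: 15.0
```

Lip is inside the chamber (no contact at rim height). Seat it.

Emit:
{"api": "servo_tool", "payload": {
  "increments": [0,0,0.15,0,0,0,0.95,0,0,0.1,0,0,0,0.95]
}}

```text
clock: 35.3
position: [439.6, 284.3, 170.7]
tool_rot: [-2.221, -2.222, -0.003]
ft_force: [-1.7, -0.3, 7.0]
opening: 14.8
```

Emit:
{"api": "servo_tool", "payload": {
  "increments": [0,0,0.1,0,0,0,0.95,0,0,0,0,0,0,0.95]
}}

```text
clock: 35.5
position: [440.1, 284.5, 171.1]
tool_rot: [-2.221, -2.221, -0.005]
ft_force: [0.3, 0.2, -1.4]
opening: 15.1
```

Emit:
{"api": "servo_tool", "payload": {
  "increments": [-0.04,-0.05,0.12,0,0,0,0.95,0,0,0.08,0,0,0,0.95]
}}

```text
clock: 35.7
position: [440.5, 285.0, 170.7]
tool_rot: [-2.221, -2.221, -0.011]
ft_force: [-2.6, -1.3, 6.9]
opening: 15.4
```

Emit:
{"api": "servo_tool", "payload": {
  "increments": [0,0,0,0,0,0,0.8,0,0,0,0,0,0,0.7,0,0,0,0,0,0,0.6,0,0,0,0,0,0,0.6]
}}

```text
clock: 36.1
position: [440.8, 284.9, 170.6]
tool_rot: [-2.221, -2.221, -0.012]
ft_force: [-0.6, -0.7, -0.3]
opening: 35.7
```

Emit:
{"api": "servo_tool", "payload": {
  "increments": [0,0,-0.5,0,0,0,0.6,0,0,-1,0,0,0,0.6,0,0,-1.5,0,0,0,0.6,0,0,-1.5,0,0,0,0.6,0,0,-1,0,0,0,0.6,-1,0,0,0,0,0,0.6,-2.5,0,0,0,0,0,0.6,-3.5,0,0,0,0,0,0.6]
}}

```text
clock: 36.9
position: [440.3, 217.0, 229.1]
tool_rot: [-2.21, -2.232, -0.016]
ft_force: [1.1, -1.3, 0.1]
opening: 37.2
```

Emit:
{"api": "servo_tool", "payload": {
  "increments": [-4,0.5,0,0,0,0,0.6,-4,0.5,0,0,0,0,0.6,-4,0.3,0,0,0,0,0.6,-3,0.2,0,0,0,0,0.6,-1.5,0,0,0,0,0,0.6,0,0,0,0,0,0,0.6,0,0,0,0,0,0,0.6]
}}

```text
clock: 37.6
position: [452.8, 35.6, 226.8]
tool_rot: [-2.224, -2.218, -0.007]
ft_force: [0.8, -0.5, 0.2]
opening: 37.0
```

```bash
python3 - <<'E'
from look import *
o,c=look("w20")
s=viewer.read_camera("side"); t=viewer.read_camera("top")
crop(s["frame"],140,90,260,220,4.5,"pics/s20.png"); crop(t["frame"],60,150,240,310,4,"pics/t20.png")
cv2.imwrite("pics/sf20.png",s["frame"]); pickle.dump((t,s),open("pics/ts20.pkl","wb"))
E
```

```text
(no output)
```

View pics/s20.png

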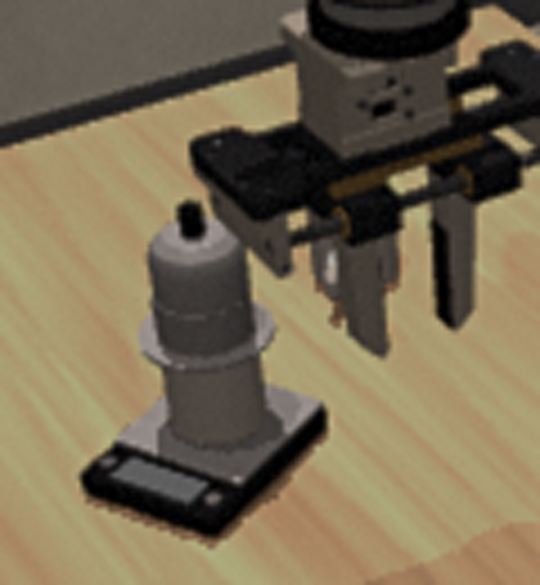

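View pics/t20.png

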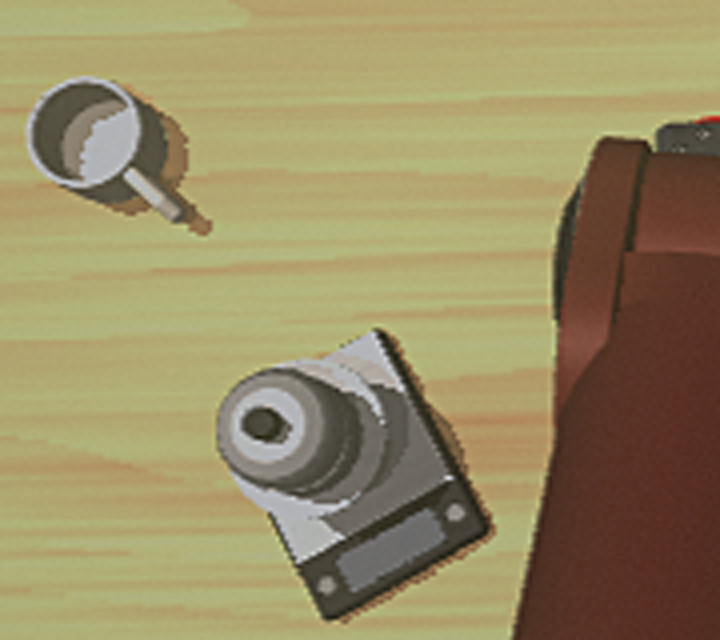

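View pics/sf20.png

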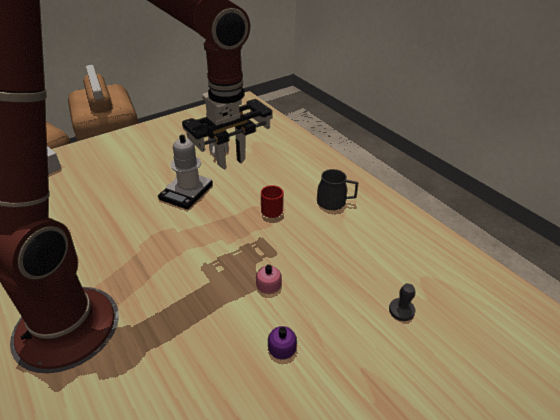

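View pics/w20.png

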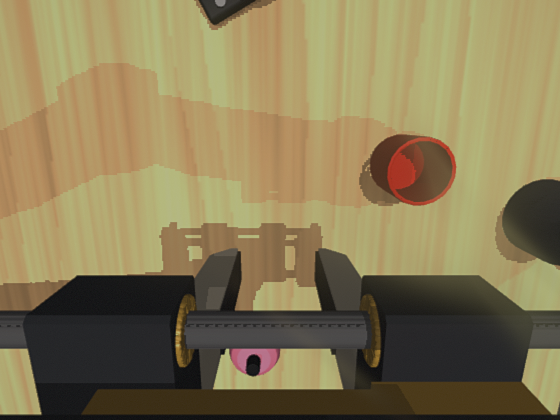

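```bash
python3 - <<'E'
import pickle
from h import *
t,s=pickle.load(open("pics/ts20.pkl","rb"))
a=[ (ray(t,60+262.5/4-.5,150+423.5/4-.5,z), ray(s,140+189.5/4.5-.5,90+206/4.5-.5,z)) for z in (178,182,186,190,194)]
for p,q in a: print(p.round(1),q.round(1),np.linalg.norm(p-q).round(1))
E
```

```text
[439.6 282.8 178. ] [444.  296.9 178. ] 14.7
[439.3 281.7 182. ] [441.4 290.5 182. ] 9.1
[438.9 280.5 186. ] [438.9 284.1 186. ] 3.6
[438.6 279.4 190. ] [436.4 277.7 190. ] 2.8
[438.3 278.3 194. ] [433.9 271.4 194. ] 8.2
```

```bash
python3 - <<'E'
from plant import r
o=r.get_obs(); print(o["clock"],o["joint_velocities"].round(3)); print(r.sign_off())
E
```

```text
37.75 [-0.007  0.001 -0.006 -0.004 -0.001 -0.001  0.001]
the job is handed in; nothing more can be done
None
```

The brewer is assembled on the scale: cup, filter, press, then lid, in that order. Each part was lowered until the wrist force showed contact, and released before I fetched the next. I handed it in at 37.75 s with the gripper open and well clear.

**Seating:** the heights at contact matched the design heights. All values are part origins above the worktop.

| Part | Measured (mm) | Design (mm) |
|---|---|---|
| Cup | 23.9 | 24 |
| Filter | 87.8 | 88 |
| Press | 96.5 | 97 |
| Lid | 121.8 | 122 |

**Last pictures:** the stack stands upright with the lid flush on the filter's rim. The jug, tamper, mug, red cup and the pink and purple lids are where they were. Locating the lid's knob top from the two fixed cameras gave about 188 mm, against 186 mm expected. That is within the calibration error.

**Disagreements:**
- The cameras put the stacked parts 2–4 mm lower in y than the arm's own readings, and the gap grew with height.
- The plate centre measured about (438, 284). By the arm's reading the cup stands within 1 mm of it. By the fixed cameras it could be 1–3 mm off.
- Wrist-camera readings of the held lid disagreed by up to 2.5 mm in y. I used a middle value, and the lip entered without touching the rim.

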